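# Load the wash carrier and hook it on the sprung lift

## Robot

A 6-joint arm with a two-finger parallel gripper is mounted at the origin on the work surface. World frame = base frame: x ahead of the robot, y to its left, z up, the work surface at z = 0. Lengths are in m, angles in rad, forces in N, time in s.
With the tool pointing down it reaches from about 0.3 to 0.875 m from the base axis. Payload 6.4 kg.
Tool frame: the origin (TCP) lies at the very end of the fingers, on their centre line; the grasp point (between the pads) lies 19 mm behind it; z points along the fingers, y is the direction in which the jaws open and shut (so a half turn about z gives the same grasp; the last joint's range is limited). The gripper opens to 85 mm and grips with 20 to 120 N. Pads are 22 mm wide; open, the fingers measure 114 mm over their backs; the gripper's body (76 mm by 85 mm) begins 54 mm behind the grasp point. The pads swing forward as they close: fully open they stand 13 mm farther back than shut.
Start: joints at [1.106, 0.181, 1.607, -0, 1.354, -0.206], TCP at [0.147, 0.556, 0.231] pointing down, gripper open.
Joint ranges: [-2.99, 2.99], [-0.89, 2.07], [0.3, 2.58], [-1.14, 4.28], [0, 2.63], [-3.12, 3.12]. Speed limits (rad/s): [2.57, 2.57, 3.01, 3.14, 3.14, 3.14].

## Interface

Orientations are given as a unit quaternion [w, x, y, z].
In Python, from bench import telemetry, imaging, ctrl gives the robot as it stands.
- The arm moves only by the shell command python3 -m pendant 'ROWS' [OPENING]. ROWS is JSON, a list that holds one entry, the list of rows, each a list of 6 numbers: the shift along the tool's x, y, z in units of 200 mm (1.0 is 200 mm), then the turn, a rotation vector about the tool's x, y, z in units of pi rad (1.0 is pi rad). In form: [[[tx, ty, tz, rx, ry, rz], ...]]. A call has 1 to 12 rows; each row shifts and turns the pose as measured when the row begins, along the tool's axes as they then stand; what a row does not reach is not made up. A row lasts 1/8 s, in which the tool goes at most 62.5 mm and 10.7 degrees, less where a joint would pass 70% of its speed; a pose out of reach is approached as far as the arm can. A call with a number of a shift or a turn outside -1 to 1 is refused whole. A call with a gripper value outside its range is refused whole. OPENING is the closure, from 0 (fully open) to 1 (shut), set as the call begins (- or left out, the last holds). The fingers move at their own pace and stop on an object; the grip force is fixed at half the most. Time passes only in rows, so rows that do not move let the fingers close. It gives the time, the measured TCP pose, the force and the opening at its end, in the units of the state.
- telemetry.get_obs(): the state, without advancing time (a new reading comes with each control period).
- imaging.camera(name): name is "side" or "top" or "wrist"; returns a dict with "pixels" (384x512x3 uint8, blue, green, red), "vfov" (degrees; the focal length in pixels is half the picture's height over the tangent of half this angle, whatever the lens; pixels are square), "cx", "cy" (the principal point, pixels), "distortion" ([k1, k2, p1, p2, k3] as OpenCV has them; the pictures are not rectified), "R" (3x3) and "t" (3): a world point X has camera coordinates R X + t. Camera axes: x right, y down, z forward; pixel columns grow to the right and rows downward; lengths in m; the calibration is good to about 2 mm. A picture is of the moment at which its call begins. There is no depth.
- ctrl.hand_in(): hands the job in, once; it reports no verdict.
The state is a dict: "time_s": time; "q": joint angles; "dq": joint speeds; "joint_efforts": joint torques, N m; "eef_pos": TCP position; "eef_rot": TCP orientation; "wrist_force": force on the tool from outside, world axes, zero at the start; "torque": the same for the moment, N m; "opening": opening from 0.0 (shut) to 1.0 (fully open).
Only numpy, scipy, OpenCV 4.12 (cv2) and the standard library are available. Lean on these libraries where they do the work, as an engineer would, in place of code of your own. Each camera call takes 0.05 s, during which the arm holds its last target.

## Task

Set the short rotor key and the flat L-shaped bracket each fully home in its own cut-out of the wash carrier, while the carrier stands in its dock. Then take the lift's sprung jib by its knob, pull it all the way down beside the carrier's bail, swing the hook in under the middle of the bail and let the spring take the carrier right up, so that it ends hanging quietly on the hook with both parts still in place. Leave the longer key and the other loose things where they are.

Things in the scene. Friction and masses are not known exactly. Their poses are not given: they have to be found in the camera images.
- key_mid (a point): Short steel rotor key, 120 mm long, 10 mm thick, flat on the table. Along its own x: handle 16 mm wide from -60 to +25 mm, forked head 34 mm wide from +25 to +60 mm. Grip its square stub (14 x 14 mm, sides along x and y), which stands at x = y = 0 and reaches 40 mm above the underside. This point: on the stub's axis, 20 mm above the underside; z up. About 0.11 kg.
- bracket_mid (a point): Steel L bracket, 10 mm thick, flat on the table. Long leg 80 x 18 mm along its x, centred here; short leg at x = +22 to +40 mm reaching to y = -45 mm. Grip the upright flange on the long leg's middle: 40 mm along x, 8 mm thick in y, up to 40 mm above the underside. This point: middle of the flange, 20 mm above the underside; z up. About 0.10 kg.
- carrier: Loose grey wash tray, 150 mm (x) by 220 mm (y), 14 mm thick, 0.35 kg; origin in the centre of its underside, z up. Stands in the dock, underside 10 mm above the table, between lips 6 mm high. Two cut-outs with black floors in its upper 8 mm. A bail of 8 mm steel bar stands over its middle: legs at x = -60 and +60 mm, y = 0, joined by a level bar along x, 66 mm above the underside.
- bail (a point): Middle of the bail's level bar (on its centre line), 66 mm above the carrier's underside; axes as the carrier's, the bar runs along x.
- key_cavity (a point): Floor of the short key's cut-out (carrier x = 0, y = -75 mm), 8 mm below the tray's top, 6 mm above its underside; axes as the carrier's. The key's outline plus 3 mm clearance all round. Home: key's underside on this floor, stub over this point, key's x along the carrier's x (head to +x).
- bracket_cavity (a point): Floor of the bracket's cut-out (carrier x = 0, y = +75 mm), 8 mm below the tray's top, 6 mm above its underside; axes as the carrier's. The bracket's outline plus 3 mm clearance all round. Home: underside on this floor, flange over this point, bracket's x along the carrier's x (short leg at the +x end, towards the bail).
- column_axis (a point): Foot of the lift's upright steel column, on its axis, 10 mm above the table. Column 22 mm thick, 300 mm high, with a white 60 mm spring housing on top (to 350 mm). It stands 220 mm from the docked carrier's centre, straight out along the carrier's +x, on the same base as the dock. The jib swings about this vertical axis.
- lift (a joint): Height of the sprung collar and jib on the column: 0 = fully up (spring-home), growing as it is pulled down, 0.110 m at the lower stop. The spring pulls up with a net 11 N at the top, 15 N at the stop, plus 35 N per m/s of damping; let go, it returns up by itself, also with the loaded carrier.
- jib (a joint): Swing of the jib about the column: 0 = the jib lies exactly over the bail's bar, hook under the middle of the bail; positive = swung towards the carrier's -y side (it starts there, about 1 rad out, its knob and hook in the way of an arm that swings wide). Free to swing -0.35 to 1.35 rad with slight friction; stays where it is left.
- knob (a point): Middle of the grip of the upright round black knob on the jib's end: 24 mm thick, gripped from 16 mm below to 16 mm above this point, free above. 220 mm from the column axis. The jib's arm (34 mm wide) has its top face 26 mm below. 259 mm above the table with the lift up, 149 mm at the lower stop. z up, x along the arm towards the column.
- throat (a point): Middle of the hook's inner floor, 113 mm straight below the knob point: 146 mm above the table with the lift up, 36 mm at the lower stop; axes as the knob's. The hook is 26 mm wide along x and open at the top: a shank at y = -17 to -12 mm goes up to the arm, floor 5 mm thick, lip at y = +12 to +17 mm. It goes in under the bail lip first, as the jib swings from positive angles to 0.
- lip (a point): Top of the hook's upturned lip, 14 mm above its floor: 50 mm above the table at the lower stop, while the docked bail's bar spans 72 to 80 mm. The hook goes down without touching anything where its middle is 25 to 35 mm to the carrier's -y side of the bail's bar (jib about 0.14), between the bar and the stub of the loaded key.
- long_key_mid (a point): A longer rotor key of the same kind (168 mm long, 48 mm wide head), which fits no cut-out: leave it. Point on its stub, 20 mm above its underside.
- collar_mid (a point): Bystander: loose steel ring 44 mm across, 18 mm high; its centre.
- reagent_mid (a point): Bystander: amber bottle 60 mm across, 130 mm high; its centre.
- beaker_mid (a point): Bystander: glass beaker 70 mm across, 90 mm high; its centre.
- dish_mid (a point): Bystander: shallow glass dish 90 mm across, 16 mm high; its centre.
- jar_mid (a point): Bystander: small white jar 56 mm across, 70 mm high; its centre.
Things that resemble listed ones, but are neither listed nor needed, are in the scene too. Leave any orange or red look-alike of the part that bears bracket_mid alone.

How it is judged:
On the way, in this order (a step that is already met when the one before it is completed fails the run):
1. the short key and the bracket are both home in their cut-outs, let go, with the carrier in its dock (x of key_mid in the frame of key_cavity between -0.007 and 0.007 m and y of key_mid in the frame of key_cavity between -0.007 and 0.007 m and z of key_mid in the frame of key_cavity between 0.017 and 0.0235 m and angle between the x axis of key_mid and the x axis of key_cavity, either way round below 0.15 rad and x of bracket_mid in the frame of bracket_cavity between -0.007 and 0.007 m and y of bracket_mid in the frame of bracket_cavity between -0.007 and 0.007 m and z of bracket_mid in the frame of bracket_cavity between 0.017 and 0.0235 m and angle between the x axis of bracket_mid and the x axis of bracket_cavity, either way round below 0.15 rad and distance of carrier from where it was at the start of the episode below 0.012 m and contact force between each of key, bracket and the fingers below 0.1 N), for 0.1 s.
2. the hook is pulled down and in under the bail of the loaded, still docked carrier (x of key_mid in the frame of key_cavity between -0.007 and 0.007 m and y of key_mid in the frame of key_cavity between -0.007 and 0.007 m and z of key_mid in the frame of key_cavity between 0.017 and 0.0235 m and angle between the x axis of key_mid and the x axis of key_cavity, either way round below 0.15 rad and x of bracket_mid in the frame of bracket_cavity between -0.007 and 0.007 m and y of bracket_mid in the frame of bracket_cavity between -0.007 and 0.007 m and z of bracket_mid in the frame of bracket_cavity between 0.017 and 0.0235 m and angle between the x axis of bracket_mid and the x axis of bracket_cavity, either way round below 0.15 rad and distance of carrier from where it was at the start of the episode below 0.012 m and value of joint lift above 0.075 m and horizontal distance between throat and bail below 0.022 m and z of throat in the frame of bail below -0.002 m), for 0.05 s.
At the end, for the whole second after the job is handed in: Lift within 15 mm of fully up; carrier hangs by its bail on the hook (bail middle within 30 mm of the hook floor, 25 mm sideways), over 50 mm above its dock, tilt under 20 degrees, nearly still; key and bracket home in their own cut-outs (within 7 mm, 8 degrees, 3.5 mm of the floor) (x of key_mid in the frame of key_cavity between -0.007 and 0.007 m and y of key_mid in the frame of key_cavity between -0.007 and 0.007 m and z of key_mid in the frame of key_cavity between 0.017 and 0.0235 m and angle between the x axis of key_mid and the x axis of key_cavity, either way round below 0.15 rad and x of bracket_mid in the frame of bracket_cavity between -0.007 and 0.007 m and y of bracket_mid in the frame of bracket_cavity between -0.007 and 0.007 m and z of bracket_mid in the frame of bracket_cavity between 0.017 and 0.0235 m and angle between the x axis of bracket_mid and the x axis of bracket_cavity, either way round below 0.15 rad and value of joint lift below 0.015 m and horizontal distance between throat and bail below 0.025 m and distance between throat and bail below 0.03 m and height (world z) of carrier above 0.06 m and angle between carrier's own z axis and vertical below 0.35 rad and linear speed of carrier below 0.05 m/s and angular speed of carrier below 0.5 rad/s); the robot touches nothing.
It fails at once if the longer key or another loose bystander is displaced by more than 40 mm (distance of any of long_key_mid, collar_mid, reagent_mid, beaker_mid, dish_mid, jar_mid from where it was at the start of the episode above 0.04 m).
It also fails if it takes over 72 s, if anything falls off the work surface, if the arm or the gripper's body presses on something with over 40 N, if the wrist force passes 120 N, or if a joint passes its speed limit or range.

## Working session

There is one attempt and no reset: what is moved stays moved. The work goes in short steps, Python scripts to look and compute and a shell command to move; the robot and the scene stay as the last step left them, time stands still between calls to the robot, and variables do not carry over. Pictures are saved under pics/ and viewed, and the job is handed in when it is done.

```bash
ls; mkdir -p pics; python3 - <<'E'
from bench import telemetry, imaging, ctrl
import cv2
o=telemetry.get_obs()
print({k:o[k] for k in('time_s','eef_pos','eef_rot','opening')})
for n in('side','top','wrist'):
    c=imaging.camera(n); cv2.imwrite(f'pics/{n}0.png',c['pixels'])
    print(n,c['vfov'],c['cx'],c['cy'],c['distortion'],c['R'],c['t'])
E
```

```text
pics
{'time_s': 0.0, 'eef_pos': array([0.14686463, 0.55534377, 0.230367  ]), 'eef_rot': array([-2.94904082e-04,  1.29020565e-01,  9.91641516e-01, -8.42825124e-04]), 'opening': 0.9998814367508693}
side 43.08381755972247 249.95432004858264 191.6838010049424 [0.06853411 0.         0.         0.         0.        ] [[ 0.74363688 -0.66855587 -0.00610215]
 [-0.36340085 -0.39651724 -0.84303849]
 [ 0.56119873  0.62913204 -0.53781861]] [-0.38249207  0.34512499  0.98740434]
top 48.415941978845396 258.37815305544325 197.75496824906992 [-0.0551845  0.         0.         0.         0.       ] [[ 0.01445148 -0.99969459  0.02004721]
 [-0.99359857 -0.01660415 -0.11174156]
 [ 0.1120403  -0.01830405 -0.99353507]] [0.01785133 0.57146634 1.21192765]
wrist 58.51721441872152 252.01413652572444 190.6885956172094 [-0.08670698  0.          0.          0.          0.        ] [[ 2.55422769e-01  9.66829446e-01 -1.76021769e-04]
 [ 9.34263909e-01 -2.46772549e-01  2.57399023e-01]
 [ 2.48817517e-01 -6.59100219e-02 -9.66305186e-01]] [-0.57492644 -0.03354493  0.37826356]
```

View pics/top0.png

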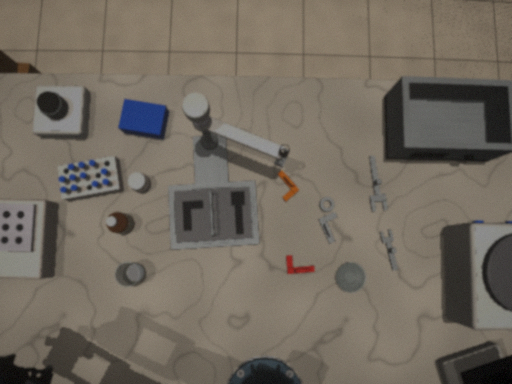

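View pics/side0.png

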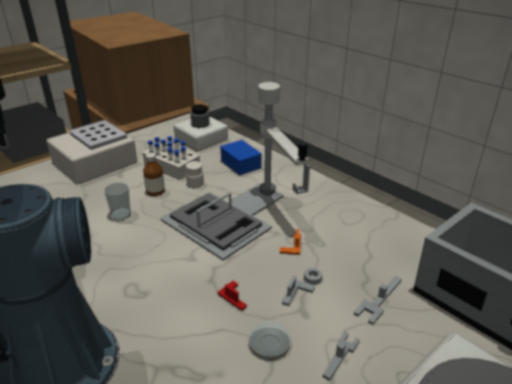

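View pics/wrist0.png

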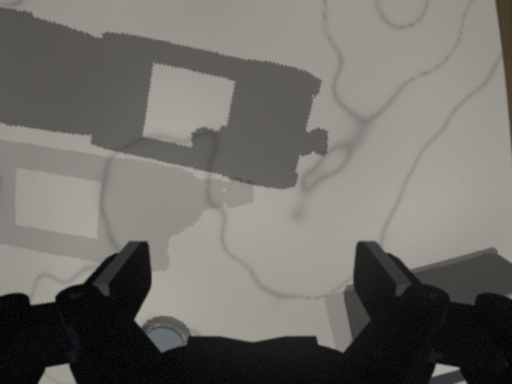

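```bash
python3 - <<'E'
import cv2
a=cv2.imread('pics/top0.png')
cv2.imwrite('pics/t1.png',cv2.resize(a[130:300,260:430],None,fx=3.5,fy=3.5,interpolation=cv2.INTER_CUBIC))
cv2.imwrite('pics/t2.png',cv2.resize(a[85:260,150:310],None,fx=3.4,fy=3.4,interpolation=cv2.INTER_CUBIC))
b=cv2.imread('pics/side0.png')
cv2.imwrite('pics/s1.png',cv2.resize(b[220:384,200:420],None,fx=3.5,fy=3.5,interpolation=cv2.INTER_CUBIC))
E
```

```text
(no output)
```

View pics/t1.png

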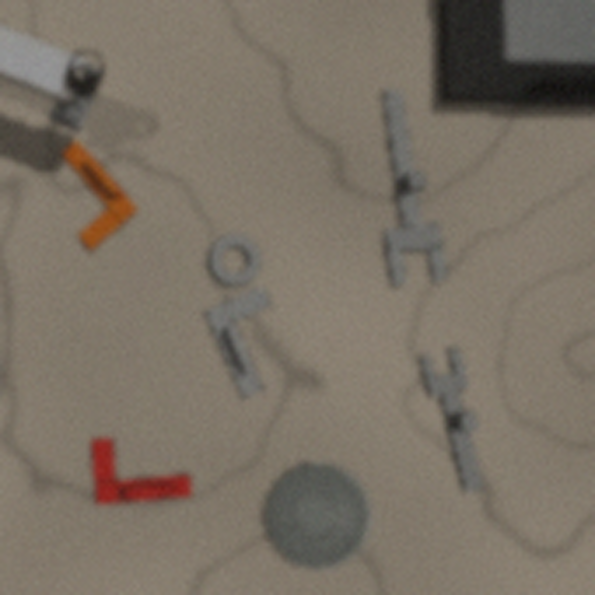

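View pics/t2.png

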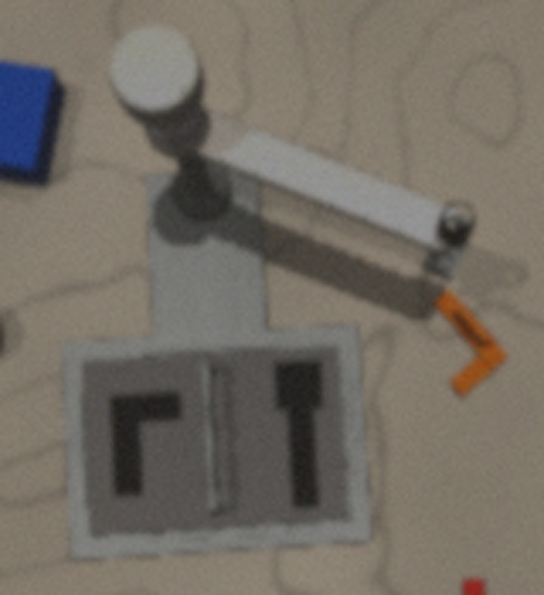

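View pics/s1.png

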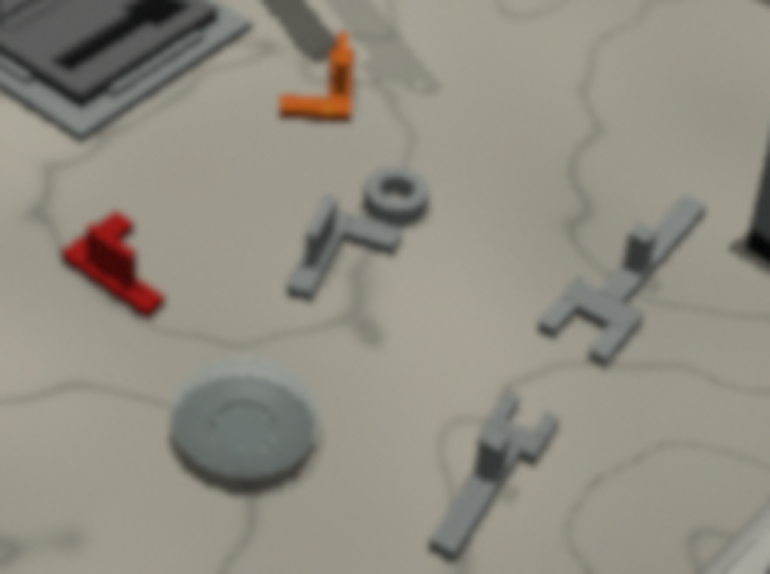

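```bash
cat > h.py <<'E'
import numpy as np, cv2
from bench import telemetry, imaging, ctrl
from scipy.spatial.transform import Rotation as Ro
def K(c):
    f=c['pixels'].shape[0]/2/np.tan(np.radians(c['vfov'])/2)
    return np.array([[f,0,c['cx']],[0,f,c['cy']],[0,0,1]])
def cast(c,uv,z):
    uv=np.asarray(uv,float).reshape(-1,1,2)
    n=cv2.undistortPoints(uv,K(c),np.array(c['distortion'])).reshape(-1,2)
    d=np.c_[n,np.ones(len(n))]@c['R']; o=-c['R'].T@c['t']
    return o+d*((z-o[2])/d[:,2])[:,None]
def proj(c,X):
    p,_=cv2.projectPoints(np.asarray(X,float).reshape(-1,1,3),cv2.Rodrigues(np.array(c['R']))[0],np.array(c['t'],float),K(c),np.array(c['distortion']))
    return p.reshape(-1,2)
def tool():
    o=telemetry.get_obs(); q=o['eef_rot']
    return np.array(o['eef_pos']),Ro.from_quat([q[1],q[2],q[3],q[0]]),o
def delta(target,yaw=None):
    """target TCP pos; yaw = desired world heading of tool x axis (tool down). prints total shift/turn"""
    p,R,o=tool()
    print('shift tool units',np.round(R.inv().apply(np.array(target)-p)/0.2,4),'mm',np.round((np.array(target)-p)*1000,1))
    if yaw is not None:
        best=None
        Rt=Ro.from_matrix(np.array([[np.cos(yaw),np.sin(yaw),0],[np.sin(yaw),-np.cos(yaw),0],[0,0,-1]]).T.T)
        print('turn units',np.round((R.inv()*Rt).as_rotvec()/np.pi,4))
def st():
    p,R,o=tool(); M=R.as_matrix()
    print('t',round(o['time_s'],2),'p',np.round(p,4),'xhead',round(np.degrees(np.arctan2(M[1,0],M[0,0])),2),'z',np.round(M[:,2],4),'F',np.round(o['wrist_force'],1),'op',round(o['opening'],3),'q',np.round(o['q'],2))
E
python3 - <<'E'
from h import *
st()
c=imaging.camera('top'); a=c['pixels']; np.save('/tmp/top.npy',a)
print(a[205,327],a[227,325],a[250,390],a[185,376],a[260,340],a[215,190],a[210,215],a[225,185],a[240,195],a[244,180])
hsv=cv2.cvtColor(cv2.GaussianBlur(a,(3,3),0),cv2.COLOR_BGR2HSV)
m=(hsv[...,1]<28).astype(np.uint8)*255
cv2.imwrite('pics/m0.png',m)
m2=(hsv[...,2]<50).astype(np.uint8)*255
cv2.imwrite('pics/m1.png',m2)
E
```

```text
t 0.15 p [0.147  0.5555 0.2306] xhead 165.17 z [-6.0e-04 -1.2e-03 -1.0e+00] F [-0.2  0.3  0.1] op 1.001 q [ 1.11  0.18  1.61 -0.    1.35 -0.21]
[109 123 129] [69 68 71] [44 46 50] [77 81 83] [106 120 128] [43 43 46] [74 78 82] [36 39 40] [78 79 83] [116 122 120]
```

View pics/m0.png

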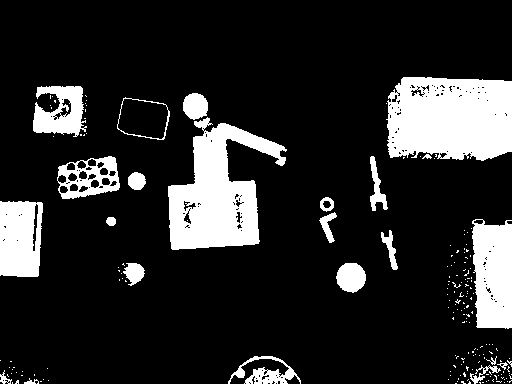

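View pics/m1.png

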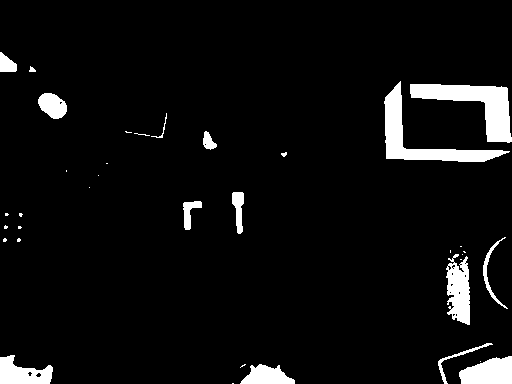

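```bash
cat >> h.py <<'E'
def comps(m,amin=30):
    n,l,s,ce=cv2.connectedComponentsWithStats(m)
    return [(l==i).astype(np.uint8) for i in range(1,n) if s[i,4]>amin],[(s[i],ce[i]) for i in range(1,n) if s[i,4]>amin]
def rect(c,mask,z):
    """min-area rect in world plane (mm) from mask, via upsampled contour"""
    big=cv2.resize(mask.astype(np.float32),None,fx=4,fy=4,interpolation=cv2.INTER_LINEAR)>.5
    ct=max(cv2.findContours(big.astype(np.uint8),cv2.RETR_EXTERNAL,cv2.CHAIN_APPROX_NONE)[0],key=cv2.contourArea).reshape(-1,2)
    uv=(ct+.5)/4-.5
    P=cast(c,uv,z)[:,:2]*1000
    ce,wh,an=cv2.minAreaRect(P.astype(np.float32))
    if wh[0]<wh[1]: wh=wh[::-1]; an+=90
    return np.array(ce),np.array(wh),(an+90)%180-90,P
E
python3 - <<'E'
from h import *
c=imaging.camera('top'); a=c['pixels']
print('cam',-c['R'].T@c['t'])
hsv=cv2.cvtColor(cv2.GaussianBlur(a,(3,3),0),cv2.COLOR_BGR2HSV)
m=(hsv[...,1]<28).astype(np.uint8); m2=(hsv[...,2]<50).astype(np.uint8)
for nm,mm,z in(('grey',m,.01),('black',m2,.020)):
    M,I=comps(mm)
    for k,(s,ce) in zip(M,I):
        if 160<ce[0]<410 and 80<ce[1]<300:
            if nm=='grey' and s[4]>5000: z_=.012
            r=rect(c,k,z); print(nm,np.round(ce),s[4],np.round(r[0],1),np.round(r[1],1),round(r[2],1))
E
```

```text
cam [0.43176543 0.04951777 1.26759129]
grey [195. 106.] 534 [851.2 224.5] [84.3 78.4] 1.0
grey [202. 123.] 116 [796.9 199.7] [53.2 35.1] -76.5
grey [217. 194.] 8125 [589.7 138.6] [408.2 308.2] -17.0
grey [376. 187.] 409 [ 625.1 -324.7] [166.8  51. ] 7.4
grey [327. 204.] 122 [ 559.1 -177.2] [44.8 41.9] -44.6
grey [327. 226.] 234 [ 489.8 -191.4] [80.7 55.7] 24.2
grey [390. 249.] 261 [ 424.5 -363.7] [118.5  36.9] 10.6
grey [351. 277.] 690 [ 344.8 -247. ] [87.5 86.4] -45.7
black [160. 133.] 31 [763.4 321.1] [52.9 26.1] -42.5
black [208. 141.] 153 [741.7 182.7] [60.8 36.2] 34.5
black [238. 209.] 324 [529.8  87.1] [119.7  34.5] 1.1
black [189. 212.] 265 [518.8 216.9] [82.8 58.1] 4.6
```

```bash
python3 -m pendant '[[[0,0,0,0,0,0.059],[0,0,0,0,0,0.059],[0,0,0,0,0,0.059],[0,0,0,0,0,0.059],[0,0,0,0,0,0.059],[0,0,0,0,0,0.059]]]' 0; python3 - <<'E'
from h import *
st()
c=imaging.camera('wrist'); p,R,o=tool()
print('cam in tool',R.inv().apply(-c['R'].T@c['t']-p), 'axis',R.inv().apply(c['R'][2]))
delta([.36,.1,.25]);
p,R,o=tool()
print(R.inv().apply(np.array([.424,-.364,.25])-np.array([.36,.1,.25]))/.2)
E
```

```text
time_s: 1.0
eef_pos: [0.1467, 0.555, 0.2298]
eef_rot: [0.0, 0.64, 0.769, -0.001]
wrist_force: [-0.4, -0.9, -0.8]
opening: 1.007
t 1.0 p [0.1467 0.555  0.2298] xhead 100.48 z [-0.0013 -0.0026 -1.    ] F [-0.4 -0.9 -0.8] op 1.007 q [1.11 0.18 1.61 0.   1.35 0.92]
cam in tool [ 0.06537777 -0.00041645 -0.14359535] axis [-0.25664799  0.00237328  0.96650203]
shift tool units [-2.4263  0.653  -0.0968] mm [ 213.3 -455.    20.3]
[-2.34023733 -0.08975574  0.0057553 ]
```

```bash
python3 -m pendant '[[[-0.3,0.08,-0.012,0,0,0],[-0.3,0.08,-0.012,0,0,0],[-0.3,0.08,-0.012,0,0,0],[-0.3,0.08,-0.012,0,0,0],[-0.3,0.08,-0.012,0,0,0],[-0.3,0.08,-0.012,0,0,0],[-0.3,0.08,-0.012,0,0,0],[-0.3,0.08,-0.012,0,0,0]]]'; python3 -m pendant '[[[-0.29,-0.011,0,0,0,0],[-0.29,-0.011,0,0,0,0],[-0.29,-0.011,0,0,0,0],[-0.29,-0.011,0,0,0,0],[-0.29,-0.011,0,0,0,0],[-0.29,-0.011,0,0,0,0],[-0.29,-0.011,0,0,0,0]]]';python3 -c "
from h import *
st();delta([.4245,-.3637,.15],np.radians(100.6))"
```

```text
time_s: 2.05
eef_pos: [0.3632, 0.1047, 0.2503]
eef_rot: [0.003, 0.629, 0.777, 0.001]
wrist_force: [0.8, 0.4, -0.1]
opening: 0.998
time_s: 2.92
eef_pos: [0.4375, -0.31, 0.2543]
eef_rot: [0.006, 0.621, 0.783, 0.002]
wrist_force: [1.5, -0.2, -0.9]
opening: 0.999
t 2.92 p [ 0.4375 -0.31    0.2543] xhead 103.15 z [ 0.012  -0.0043 -0.9999] F [ 1.5 -0.2 -0.9] op 0.999 q [-0.84  0.07  1.69  0.01  1.38 -1.07]
shift tool units [-0.2433 -0.1299  0.522 ] mm [ -13.   -53.7 -104.3]
turn units [0.0035 0.0021 0.0142]
```

```bash
python3 -m pendant '[[[-0.12,-0.065,0.26,0.0035,0.002,0.014],[-0.12,-0.065,0.26,0,0,0],[0,0,0,0,0,0]]]';python3 - <<'E'
from h import *
st();delta([.4245,-.3637,.15],np.radians(100.6))
c=imaging.camera('wrist');cv2.imwrite('pics/w1.png',c['pixels'])
E
```

```text
time_s: 3.3
eef_pos: [0.4225, -0.3695, 0.1482]
eef_rot: [0.002, 0.637, 0.771, -0.001]
wrist_force: [0.6, 0.4, 0.5]
opening: 0.998
t 3.3 p [ 0.4225 -0.3695  0.1482] xhead 100.8 z [ 0.0017 -0.0028 -1.    ] F [0.6 0.4 0.5] op 0.998 q [-0.93  0.24  1.72 -0.    1.18 -1.12]
shift tool units [ 0.0266  0.0154 -0.009 ] mm [2.  5.8 1.8]
turn units [0.0004 0.001  0.0011]
```

View pics/w1.png

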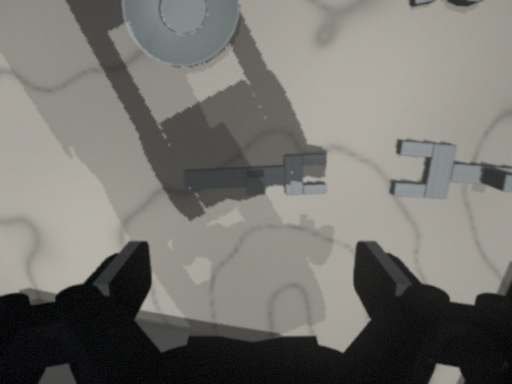

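```bash
python3 - <<'E'
from h import *
c=imaging.camera('wrist')
hsv=cv2.cvtColor(cv2.GaussianBlur(c['pixels'],(3,3),0),cv2.COLOR_BGR2HSV)
m=((hsv[...,1]<26)).astype(np.uint8)
M,I=comps(m)
for k,(s,ce) in zip(M,I):
    if 180<ce[0]<330 and 130<ce[1]<220:
        r=rect(c,k,.01); print(ce,s,np.round(r[0],1),np.round(r[1],1),round(r[2],1))
v=np.hstack([cv2.resize(c['pixels'][130:215,170:340],None,fx=4.6,fy=4.6,interpolation=cv2.INTER_CUBIC)])
cv2.imwrite('pics/w2.png',v); cv2.imwrite('pics/w2m.png',cv2.resize(m[130:215,170:340]*255,None,fx=4.6,fy=4.6))
E
```

```text
[263.9220577  171.93833527] [     0      0    512    384 174719] [ 444.7 -396.4] [526.3 381.2] 7.6
```

View pics/w2.png

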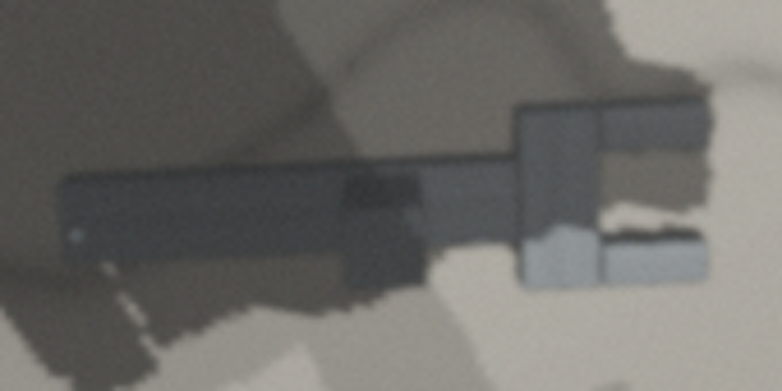

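View pics/w2m.png

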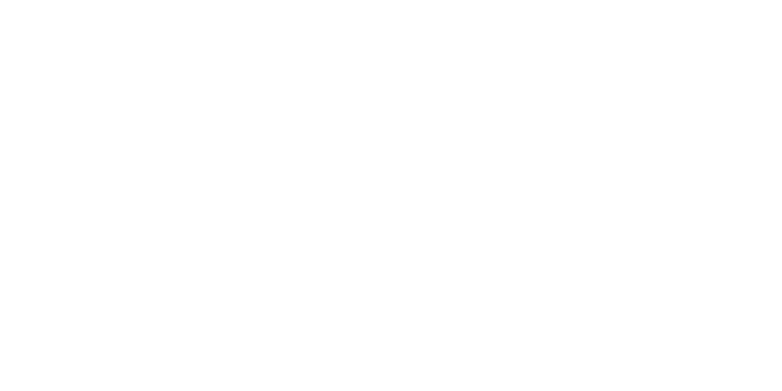

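```bash
python3 - <<'E'
from h import *
c=imaging.camera('wrist')
z=lambda L:np.array(L)/4.6+[170,130]-.4
P=cast(c,z([(62,183),(62,265),(708,104),(708,281),(520,110),(520,288)]),.01)*1e3; print(np.round(P[:,:2],1))
t=P[:2].mean(0);h=P[2:4].mean(0); print('len',np.linalg.norm(h-t),'mid',(h+t)/2,'ang',np.degrees(np.arctan2(*(h-t)[1::-1])))
S=cast(c,z([(345,210),(422,208),(345,288),(424,284)]),.04)*1e3; print(np.round(S[:,:2],1),S.mean(0))
E
```

```text
[[ 366.9 -374.4]
 [ 369.1 -390. ]
 [ 481.1 -337.5]
 [ 489.3 -370.3]
 [ 447.4 -345.2]
 [ 454.6 -378.3]]
len 120.59744199760125 mid [ 426.60415013 -368.07844692   10.        ] ang 13.58415696373744
[[ 418.6 -362.9]
 [ 431.1 -360.1]
 [ 421.1 -376.1]
 [ 434.  -372.9]] [ 426.22065787 -368.01386593   40.        ]
```

```bash
python3 - <<'E'
from h import *
delta([.4262,-.3679,.017],np.radians(103.5))
E
```

```text
shift tool units [0.0201 0.     0.6859] mm [   0.4    2.5 -137.2]
turn units [ 0.0019  0.0038 -0.0146]
```

```bash
python3 -m pendant '[[[0.01,0,0.2,0.002,0.0035,-0.0146],[0.005,0,0.2,0,0,0],[0,0,0.15,0,0,0],[0,0,0,0,0,0]]]';python3 - <<'E'
from h import *
st();delta([.4262,-.3679,.017],np.radians(103.5))
E
```

```text
time_s: 3.95
eef_pos: [0.4334, -0.3709, 0.0536]
eef_rot: [0.01, 0.615, 0.789, -0.003]
wrist_force: [-0.8, -0.4, -0.2]
opening: 1.004
t 3.95 p [ 0.4334 -0.3709  0.0536] xhead 104.12 z [ 0.0125 -0.0164 -0.9998] F [-0.8 -0.4 -0.2] op 1.004 q [-0.92  0.38  1.76 -0.    0.98 -1.16]
shift tool units [ 0.0266 -0.033   0.1823] mm [ -7.2   3.  -36.6]
turn units [0.0026 0.006  0.0035]
```

```bash
python3 -m pendant '[[[0.0266,-0.033,0.06,0.0026,0.006,0.0035],[0,0,0.06,0,0,0],[0,0,0,0,0,0]]]';python3 - <<'E'
from h import *
st();delta([.4262,-.3679,.017],np.radians(103.5))
E
```

```text
time_s: 4.32
eef_pos: [0.4284, -0.3694, 0.0336]
eef_rot: [0.004, 0.619, 0.786, -0.001]
wrist_force: [0.2, 0.3, -0.1]
opening: 1.008
t 4.33 p [ 0.4284 -0.3694  0.0336] xhead 103.57 z [ 0.0045 -0.0058 -1.    ] F [ 0.2  0.3 -0.1] op 1.008 q [-0.92  0.41  1.76  0.    0.96 -1.16]
shift tool units [ 0.0106 -0.0091  0.0827] mm [ -2.2   1.5 -16.6]
turn units [0.001  0.0021 0.0004]
```

```bash
python3 -m pendant '[[[0.0106,-0.0091,0.06,0.001,0.002,0],[0,0,0.03,0,0,0],[0,0,0,0,0,0]]]';python3 - <<'E'
from h import *
st();delta([.4262,-.3679,.017],np.radians(103.5))
c=imaging.camera('wrist');cv2.imwrite('pics/w3.png',c['pixels'])
E
```

```text
time_s: 4.7
eef_pos: [0.4263, -0.3683, 0.0149]
eef_rot: [0.0, 0.619, 0.786, -0.0]
wrist_force: [-0.1, 0.6, 0.2]
opening: 0.997
t 4.7 p [ 0.4263 -0.3683  0.0149] xhead 103.57 z [ 4.e-04 -1.e-03 -1.e+00] F [-0.1  0.6  0.2] op 0.997 q [-0.92  0.44  1.76 -0.    0.93 -1.16]
shift tool units [ 0.0023  0.     -0.0103] mm [-0.1  0.4  2.1]
turn units [0.0001 0.0003 0.0004]
```

View pics/w3.png

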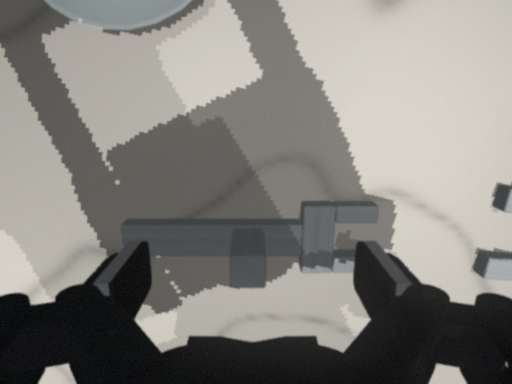

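```bash
python3 -m pendant '[[[0,0,0,0,0,0],[0,0,0,0,0,0],[0,0,0,0,0,0],[0,0,0,0,0,0],[0,0,0,0,0,0],[0,0,0,0,0,0]]]' 1;python3 - <<'E'
from h import *
st()
c=imaging.camera('wrist');cv2.imwrite('pics/w4.png',c['pixels'])
E
```

```text
time_s: 5.5
eef_pos: [0.4267, -0.369, 0.016]
eef_rot: [0.001, 0.619, 0.786, -0.001]
wrist_force: [0.8, -0.2, -0.3]
opening: 0.15
t 5.5 p [ 0.4267 -0.369   0.016 ] xhead 103.57 z [ 0.0012 -0.0023 -1.    ] F [ 0.8 -0.2 -0.3] op 0.15 q [-0.92  0.44  1.76 -0.    0.93 -1.16]
```

View pics/w4.png

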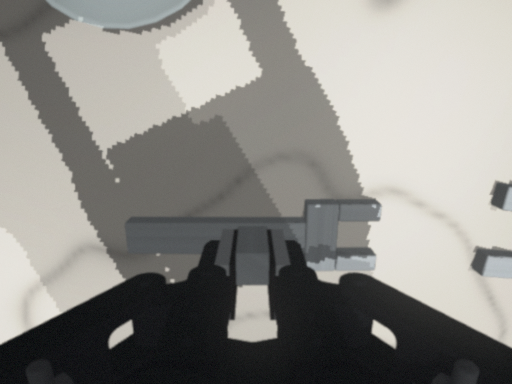

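```bash
python3 -m pendant '[[[0,0,-0.15,0,0,0],[0,0,-0.25,0,0,0],[0,0,-0.25,0,0,0],[0,0,-0.25,0,0,0],[0,0,0,0,0,0]]]';python3 - <<'E'
from h import *
st(); delta([.50,.08,.2],np.radians(94.8))
E
```

```text
time_s: 6.18
eef_pos: [0.4255, -0.3673, 0.1992]
eef_rot: [-0.001, 0.619, 0.786, 0.0]
wrist_force: [0.5, 0.0, -1.1]
opening: 0.145
t 6.17 p [ 0.4255 -0.3673  0.1992] xhead 103.56 z [-0.0017  0.0018 -1.    ] F [ 0.5  0.  -1.1] op 0.145 q [-0.92  0.18  1.67 -0.    1.29 -1.16]
shift tool units [ 2.0869e+00  8.8640e-01 -7.0000e-04] mm [ 74.5 447.3   0.8]
turn units [-0.0004 -0.0006  0.0487]
```

```bash
python3 -m pendant '[[[0.1,0.02,0,0,0,0.0487],[0.24,0.07,0,0,0,0],[0.26,0.07,0,0,0,0],[0.26,0.07,0,0,0,0],[0.26,0.07,0,0,0,0],[0.26,0.07,0,0,0,0],[0.26,0.07,0,0,0,0],[0.26,0.07,0,0,0,0],[0.15,0.04,0,0,0,0],[0,0,0,0,0,0]]]';python3 - <<'E'
from h import *
st(); delta([.525,.085,.15],np.radians(94.8))
E
```

```text
time_s: 7.42
eef_pos: [0.4945, 0.0653, 0.1869]
eef_rot: [-0.01, 0.68, 0.733, -0.003]
wrist_force: [-0.0, 0.4, -1.0]
opening: 0.149
t 7.42 p [0.4945 0.0653 0.1869] xhead 94.31 z [-0.019   0.0098 -0.9998] F [-0.   0.4 -1. ] op 0.149 q [-0.11  0.07  1.83  0.01  1.27 -0.19]
shift tool units [0.0847 0.163  0.1827] mm [ 30.5  19.7 -36.9]
turn units [-0.0058 -0.0036 -0.0027]
```

```bash
python3 -m pendant '[[[0.085,0.163,0,-0.0058,-0.0036,-0.0027],[0,0,0,0,0,0]]]';python3 - <<'E'
from h import *
st(); delta([.525,.085,.15],np.radians(94.8))
c=imaging.camera('wrist');cv2.imwrite('pics/w5.png',c['pixels'])
c=imaging.camera('top');cv2.imwrite('pics/t5.png',c['pixels'])
E
```

```text
time_s: 7.68
eef_pos: [0.5247, 0.0839, 0.184]
eef_rot: [-0.001, 0.677, 0.736, -0.002]
wrist_force: [-0.7, 0.6, -1.3]
opening: 0.147
t 7.67 p [0.5247 0.0839 0.184 ] xhead 94.81 z [-0.0037 -0.0011 -1.    ] F [-0.7  0.6 -1.3] op 0.147 q [-0.06  0.13  1.76 -0.    1.25 -0.15]
shift tool units [0.0054 0.0024 0.1702] mm [  0.3   1.1 -34. ]
turn units [-0.0012  0.0002  0.    ]
```

View pics/w5.png

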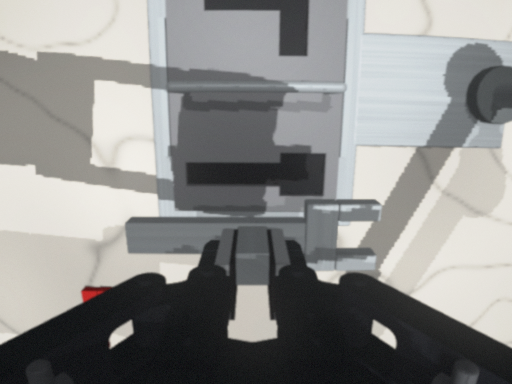

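View pics/t5.png

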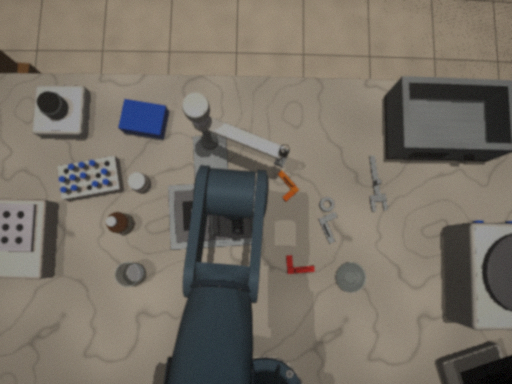

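```bash
python3 - <<'E'
from h import *
c=imaging.camera('wrist');a=c['pixels'];np.save('/tmp/w5.npy',a);import pickle;pickle.dump(c,open('/tmp/w5.pkl','wb'))
cv2.imwrite('pics/w6.png',cv2.resize(a[140:225,160:360],None,fx=4,fy=4,interpolation=cv2.INTER_CUBIC))
cv2.imwrite('pics/w7.png',cv2.resize(a[190:300,110:395],None,fx=2.8,fy=2.8,interpolation=cv2.INTER_CUBIC))
g=cv2.GaussianBlur(a,(3,3),0).max(2)
print(g[165:195,230]); print(g[173,180:345:3]); 
m=(g<40).astype(np.uint8)
for k,(s,ce) in zip(*comps(m,200)):
    if ce[1]<210:
        for z in(.016,.024):
            r=rect(c,k,z); print(z,ce,s[:4],np.round(r[0],1),np.round(r[1],1),round(r[2],2))
E
```

```text
[37 36 36 36 36 35 35 35 35 35 35 36 37 37 37 36 37 42 52 65 78 87 90 91
 92 91 91 91 92 91]
[ 96  95  94  64  44  43  42  42  40  39  38  37  37  38  36  36  35  36
  37  36  35  36  35  36  36  36  37  36  35  36  36  36  36  37  38  38
  36  37  39  39  40  41  42  52  58  57  59  59  57 104 157 158 158 163
 211]
0.016 [249.02149093 172.27669577] [204 160  96  23] [521.5  83.2] [89.4 20.4] 7.69
0.024 [249.02149093 172.27669577] [204 160  96  23] [521.4  84.9] [87.1 19.9] 7.69
```

View pics/w6.png

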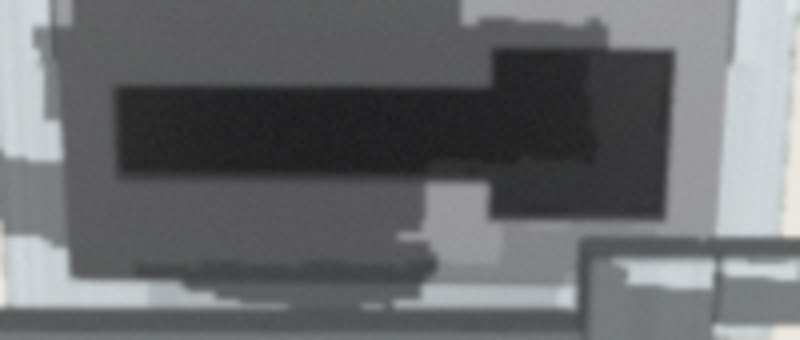

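View pics/w7.png

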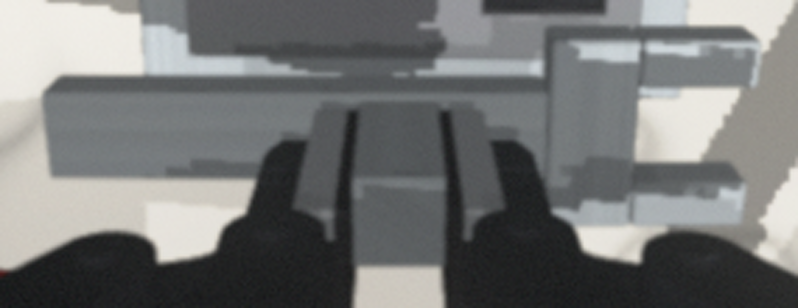

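```bash
python3 - <<'E'
from h import *
import pickle;c=pickle.load(open('/tmp/w5.pkl','rb')); st()
a=np.array([(116,86),(120,176),(492,48),(673,49),(665,219),(490,219)])/4+[160,140]-.375
for z in(.024,.02,.016):
    P=cast(c,a,z)[:,:2]*1e3
    t=P[:2].mean(0);h=(P[3]+P[4])/2
    print(z,np.round(P,1).tolist(),'len',np.linalg.norm(h-t),'w',np.linalg.norm(P[0]-P[1]),np.linalg.norm(P[3]-P[4]),np.linalg.norm(P[2]-P[5]),'mid',(h+t)/2,'ang',np.degrees(np.arctan2(*(h-t)[::-1])))
b=np.array([(50,92),(52,177),(757,40),(742,222)])/2.8+[110,190]-.32
P=cast(c,b,.178)[:,:2]*1e3
t=P[:2].mean(0);h=(P[2]+P[3])/2
print(np.round(P,1).tolist(),'len',np.linalg.norm(h-t),'w',np.linalg.norm(P[0]-P[1]),np.linalg.norm(P[3]-P[2]),'mid',(h+t)/2,'ang',np.degrees(np.arctan2(*(h-t)[::-1])))
s=np.array([(354,180),(446,176),(355,265),(444,265)])/2.8+[110,190]-.32
P=cast(c,s,.208)[:,:2]*1e3;print(P,P.mean(0))
E
```

```text
t 7.83 p [0.5233 0.083  0.1841] xhead 94.72 z [-0.0051 -0.0012 -1.    ] F [-0.4  0.3 -0.7] op 0.149 q [-0.07  0.13  1.76 -0.    1.25 -0.15]
0.024 [[464.6, 90.3], [466.3, 69.6], [547.9, 105.9], [588.2, 109.2], [591.8, 70.0], [551.6, 66.6]] len 124.90863291920607 w 20.832893715559855 39.36729438202265 39.48413650065322 mid [527.73361693  84.78041592] ang 4.429803567435542
0.02 [[463.9, 89.6], [465.6, 68.5], [548.3, 105.3], [589.1, 108.7], [592.8, 69.0], [552.0, 65.5]] len 126.5560044683548 w 21.10765067663917 39.88649437017604 40.00487747422514 mid [527.85251269  83.94121453] ang 4.42980356743554
0.016 [[463.2, 88.8], [464.9, 67.5], [548.6, 104.8], [590.0, 108.2], [593.7, 67.9], [552.4, 64.4]] len 128.20337601750356 w 21.38240763771848 40.40569435832943 40.52561844779705 mid [527.97140845  83.10201315] ang 4.429803567435551
[[464.3, 88.3], [464.3, 72.7], [580.4, 107.4], [584.0, 74.4]] len 118.40370351105842 w 15.625953872392826 33.15985520867645 mid [523.25133014  85.71929429] ang 5.0286532453179476
[[516.72929122  91.35782722]
 [529.1153235   93.02041611]
 [517.77452624  78.36643646]
 [530.16736873  79.44146194]] [523.44662742  85.54653543]
```

```bash
python3 - <<'E'
from h import *
delta([.5278,.0818,.065],np.radians(94.5))
E
```

```text
shift tool units [-0.0072  0.025   0.5954] mm [   4.5   -1.2 -119.1]
turn units [-0.0017  0.0002  0.0012]
```

```bash
python3 -m pendant '[[[-0.0072,0.025,0.15,-0.0017,0,0.001],[0,0,0.2,0,0,0],[0,0,0.15,0,0,0],[0,0,0,0,0,0]]]';python3 - <<'E'
from h import *
st();delta([.5278,.0818,.05],np.radians(94.5))
E
```

```text
time_s: 8.32
eef_pos: [0.5269, 0.0777, 0.0823]
eef_rot: [0.001, 0.68, 0.733, -0.0]
wrist_force: [-0.4, -0.5, -1.4]
opening: 0.149
t 8.32 p [0.5269 0.0777 0.0823] xhead 94.24 z [ 4.0e-04 -1.6e-03 -1.0e+00] F [-0.4 -0.5 -1.4] op 0.149 q [-0.08  0.27  1.83 -0.    1.04 -0.15]
shift tool units [0.0206 0.0059 0.1615] mm [  0.9   4.1 -32.3]
turn units [ 0.0001  0.0005 -0.0014]
```

```bash
python3 -m pendant '[[[0.0206,0.006,0.08,0,0,-0.0014],[0,0,0.06,0,0,0],[0,0,0,0,0,0],[0,0,0,0,0,0]]]';python3 - <<'E'
from h import *
st();delta([.5278,.0818,.05],np.radians(94.5))
c=imaging.camera('wrist');a=c['pixels'];import pickle;pickle.dump(c,open('/tmp/w8.pkl','wb'))
cv2.imwrite('pics/w8.png',cv2.resize(a[150:300,100:400],None,fx=2.66,fy=2.66,interpolation=cv2.INTER_CUBIC))
E
```

```text
time_s: 8.82
eef_pos: [0.53, 0.0812, 0.0558]
eef_rot: [0.003, 0.679, 0.734, 0.001]
wrist_force: [0.2, -0.4, -1.4]
opening: 0.148
t 8.82 p [0.53   0.0812 0.0558] xhead 94.46 z [ 0.0052 -0.002  -1.    ] F [ 0.2 -0.4 -1.4] op 0.148 q [-0.07  0.32  1.83 -0.    0.98 -0.15]
shift tool units [ 0.004  -0.0108  0.0289] mm [-2.2  0.6 -5.8]
turn units [ 0.0016  0.0008 -0.0002]
```

View pics/w8.png

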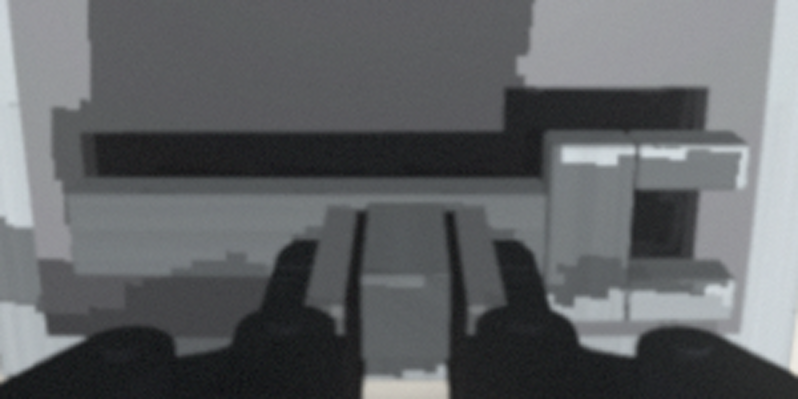

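```bash
cat > mk.py <<'E'
from h import *
import pickle
def carr(P,yaw=4.7):
    t=np.radians(yaw);return P@np.array([[np.cos(t),-np.sin(t)],[np.sin(t),np.cos(t)]])
def conv(pk,pts,z,f,off): 
    c=pickle.load(open(pk,'rb'));return cast(c,np.array(pts)/f+off-(.5-.5/f),z)[:,:2]*1e3
E
python3 - <<'E'
from mk import *
f=8/3*0.9975;off=[100,150]
cv=carr(conv('/tmp/w8.pkl',[(82,140),(84,160),(707,95),(150,132),(450,131),(520,88),(690,88)],.024,f,off))
print('cav (carrier-rotated frame, mm)\n',np.round(cv,1))
ky=carr(conv('/tmp/w8.pkl',[(68,193),(76,275),(748,147),(733,322),(150,193),(500,192),(560,145),(560,320)],.0498,f,off))
print('key\n',np.round(ky,1))
print('tcp',carr(np.array([[530,81.2]])))
E
```

```text
cav (carrier-rotated frame, mm)
 [[469.6  50.1]
 [469.6  45.8]
 [595.7  58.8]
 [483.7  51.7]
 [544.1  51.6]
 [557.9  60.4]
 [592.1  60.3]]
key
 [[475.7  48.1]
 [475.4  32.4]
 [594.7  56. ]
 [595.4  22.1]
 [490.3  48.1]
 [551.5  48.1]
 [561.7  56.6]
 [563.2  23.1]]
tcp [[534.87122191  37.49954624]]
```

```bash
python3 -m pendant '[[[0.003,-0.0135,0.03,0.0016,0.0008,-0.001],[0,0,0.02,0,0,0],[0,0,0,0,0,0],[0,0,0,0,0,0]]]';python3 - <<'E'
from h import *
st();delta([.5273,.0815,.032],np.radians(94.7))
E
```

```text
time_s: 9.38
eef_pos: [0.5276, 0.0816, 0.0459]
eef_rot: [0.0, 0.678, 0.735, 0.0]
wrist_force: [-0.6, -0.1, -1.1]
opening: 0.147
t 9.38 p [0.5276 0.0816 0.0459] xhead 94.67 z [ 1.e-03  2.e-04 -1.e+00] F [-0.6 -0.1 -1.1] op 0.147 q [-0.07  0.34  1.84  0.    0.97 -0.15]
shift tool units [-0.0006 -0.0017  0.0695] mm [ -0.3  -0.1 -13.9]
turn units [ 0.0003 -0.     -0.0002]
```

```bash
python3 -m pendant '[[[-0.0006,-0.0017,0.03,0,0,0],[0,0,0.02,0,0,0],[0,0,0.015,0,0,0],[0,0,0,0,0,0]]]';python3 - <<'E'
from h import *
st();delta([.5273,.0815,.032],np.radians(94.7))
c=imaging.camera('wrist');a=c['pixels'];import pickle;pickle.dump(c,open('/tmp/w9.pkl','wb'))
cv2.imwrite('pics/w9.png',cv2.resize(a[150:300,100:400],None,fx=2.66,fy=2.66,interpolation=cv2.INTER_CUBIC))
E
```

```text
time_s: 9.88
eef_pos: [0.5274, 0.0815, 0.032]
eef_rot: [0.0, 0.678, 0.735, 0.0]
wrist_force: [0.0, -0.3, -0.8]
opening: 0.148
t 9.88 p [0.5274 0.0815 0.032 ] xhead 94.66 z [ 1.3e-03  2.0e-04 -1.0e+00] F [ 0.  -0.3 -0.8] op 0.148 q [-0.07  0.36  1.84  0.    0.94 -0.15]
shift tool units [ 0.0003 -0.0007  0.0002] mm [-0.1  0.  -0. ]
turn units [ 0.0004 -0.     -0.0002]
```

View pics/w9.png

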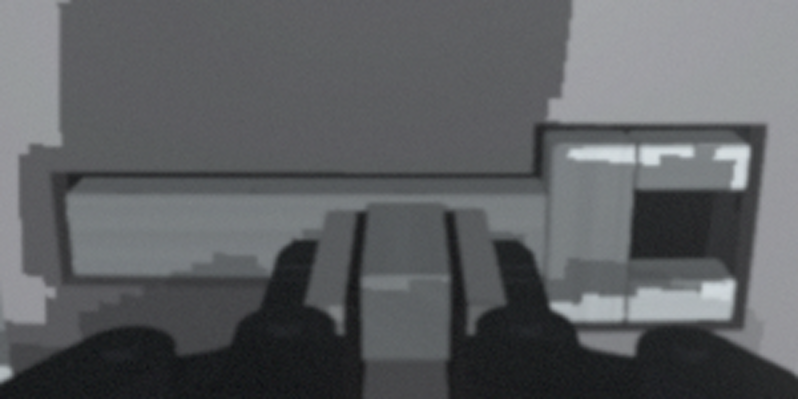

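```bash
python3 -m pendant '[[[0,0,0,0,0,0],[0,0,0,0,0,0],[0,0,0,0,0,0],[0,0,0,0,0,0],[0,0,0,0,0,0]]]' 0;python3 - <<'E'
from h import *
st()
c=imaging.camera('wrist');a=c['pixels']
cv2.imwrite('pics/w10.png',cv2.resize(a[150:300,100:400],None,fx=2.66,fy=2.66,interpolation=cv2.INTER_CUBIC))
E
```

```text
time_s: 10.55
eef_pos: [0.528, 0.0814, 0.0328]
eef_rot: [0.001, 0.678, 0.735, 0.001]
wrist_force: [0.8, 0.6, -0.6]
opening: 0.996
t 10.55 p [0.528  0.0814 0.0328] xhead 94.67 z [ 0.0027  0.     -1.    ] F [ 0.8  0.6 -0.6] op 0.996 q [-0.07  0.36  1.84  0.    0.94 -0.15]
```

View pics/w10.png

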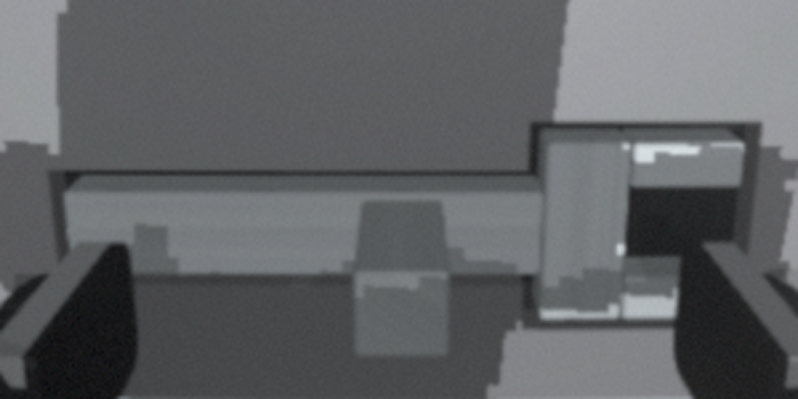

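```bash
python3 -m pendant '[[[0,0,-0.15,0,0,0],[0,0,-0.25,0,0,0],[0,0,-0.25,0,0,0.03],[0,0,-0.2,0,0,0.057],[0,0,0,0,0,0.058],[0,0,0,0,0,0.058],[0,0,0,0,0,0.058],[0,0,0,0,0,0.058],[0,0,0,0,0,0.057],[0,0,0,0,0,0]]]';python3 - <<'E'
from h import *
st(); delta([.484,-.179,.18],np.radians(27))
E
```

```text
time_s: 11.85
eef_pos: [0.527, 0.0814, 0.2089]
eef_rot: [0.0, 0.976, 0.217, 0.001]
wrist_force: [0.3, -1.2, 0.0]
opening: 1.0
t 11.85 p [0.527  0.0814 0.2089] xhead 25.04 z [ 0.0028  0.     -1.    ] F [ 0.3 -1.2  0. ] op 1.0 q [-0.07  0.11  1.74  0.    1.29  1.06]
shift tool units [-0.7463  1.0885  0.1437] mm [ -43.  -260.4  -28.9]
turn units [ 0.0004 -0.0008 -0.0109]
```

```bash
python3 -m pendant '[[[-0.1,0.14,0.02,0,0,-0.011],[-0.15,0.22,0.03,0,0,0],[-0.16,0.25,0.03,0,0,0],[-0.16,0.24,0.03,0,0,0],[-0.13,0.19,0.03,0,0,0],[0,0,0,0,0,0],[0,0,0,0,0,0]]]';python3 - <<'E'
from h import *
st(); delta([.484,-.179,.15],np.radians(27))
c=imaging.camera('wrist');a=c['pixels'];import pickle;pickle.dump(c,open('/tmp/w11.pkl','wb'))
cv2.imwrite('pics/w11.png',a)
E
```

```text
time_s: 12.72
eef_pos: [0.4982, -0.174, 0.1805]
eef_rot: [0.001, 0.968, 0.249, 0.003]
wrist_force: [-0.4, -0.1, 0.4]
opening: 1.002
t 12.72 p [ 0.4982 -0.174   0.1805] xhead 28.87 z [ 5.5e-03  1.0e-04 -1.0e+00] F [-0.4 -0.1  0.4] op 1.002 q [-0.56  0.12  1.78  0.    1.23  0.5 ]
shift tool units [-0.0753 -0.0127  0.1522] mm [-14.2  -5.  -30.5]
turn units [ 0.0008 -0.0016  0.0104]
```

View pics/w11.png

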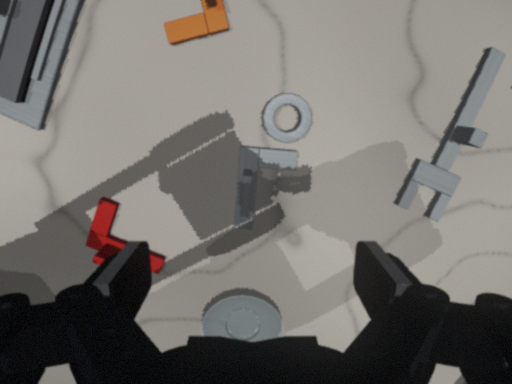

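```bash
python3 - <<'E'
from h import *
import pickle;c=pickle.load(open('/tmp/w11.pkl','rb'));a=c['pixels']
cv2.imwrite('pics/w12.png',cv2.resize(a[140:240,220:320],None,fx=6,fy=6,interpolation=cv2.INTER_CUBIC))
E
```

```text
(no output)
```

View pics/w12.png

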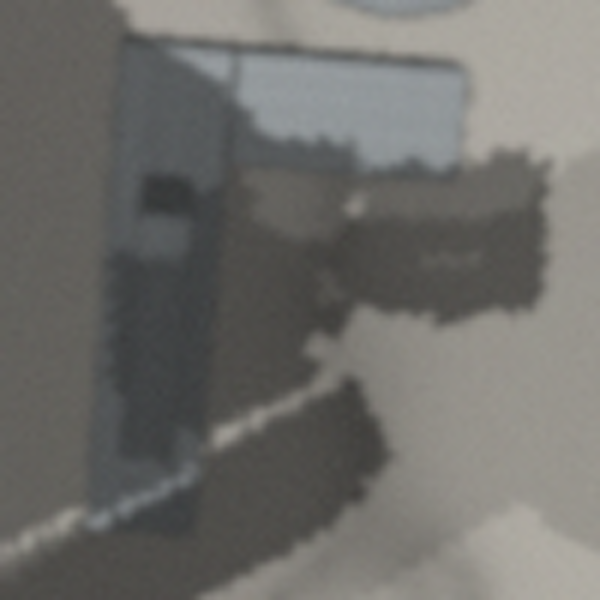

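```bash
python3 - <<'E'
from mk import *
P=conv('/tmp/w11.pkl',[(122,46),(466,70),(460,175),(90,526),(194,530),(234,60)],.01,6,[220,140])
print(np.round(P,1))
print('long outer',np.linalg.norm(P[0]-P[3]),'short',np.linalg.norm(P[0]-P[1]),'w',np.linalg.norm(P[3]-P[4]))
d=P[0]-P[3];print('ang',np.degrees(np.arctan2(d[1],d[0])), np.degrees(np.arctan2(*(P[0]-P[1])[::-1]))-90)
t=np.radians(26.5);x=np.array([np.cos(t),np.sin(t)]);y=np.array([-x[1],x[0]])
for p,l in((P[0],(40,9)),(P[1],(40,-45)),(P[2],(22,-45)),(P[3],(-40,9)),(P[4],(-40,-9))):print(p-x*l[0]-y*l[1])
F=conv('/tmp/w11.pkl',[(135,225),(192,220),(120,455),(170,460)],.04,6,[220,140]);print('flange',F,F.mean(0))
E
```

```text
[[ 513.6 -152.6]
 [ 536.  -200.7]
 [ 521.4 -208.3]
 [ 442.3 -185.2]
 [ 449.9 -200.4]
 [ 520.  -168.7]]
long outer 78.37917686722749 short 52.99822673045796 w 16.93932751839739
ang 24.585280809838608 24.948812789982796
[ 481.81925734 -178.53388854]
[ 480.07967325 -178.26012949]
[ 481.59494621 -177.80443229]
[ 482.14044881 -175.44750035]
[ 481.68236765 -174.49068585]
flange [[ 496.06804856 -165.33642343]
 [ 500.5971475  -172.04930438]
 [ 464.87019275 -179.77345378]
 [ 467.71794295 -186.5240011 ]] [ 482.31333294 -175.92079567]
```

```bash
python3 - <<'E'
from h import *
st();delta([.4819,-.1766,.07],np.radians(24.8))
E
```

```text
t 12.78 p [ 0.4983 -0.1737  0.1806] xhead 28.9 z [ 5.5e-03 -2.0e-04 -1.0e+00] F [ 0.3 -0.3  0.3] op 0.999 q [-0.56  0.12  1.78  0.    1.23  0.5 ]
shift tool units [-0.0814 -0.0287  0.5523] mm [ -16.4   -2.9 -110.6]
turn units [ 0.0008 -0.0015  0.0228]
```

```bash
python3 -m pendant '[[[-0.0814,-0.0287,0.2,0,-0.0015,0.0228],[0,0,0.2,0,0,0],[0,0,0.1,0,0,0],[0,0,0,0,0,0]]]';python3 - <<'E'
from h import *
st(); delta([.4819,-.1766,.016],np.radians(24.8))
E
```

```text
time_s: 13.28
eef_pos: [0.4837, -0.1719, 0.0799]
eef_rot: [0.002, 0.976, 0.22, 0.002]
wrist_force: [-0.2, 0.3, 0.1]
opening: 1.002
t 13.28 p [ 0.4837 -0.1719  0.0799] xhead 25.4 z [ 0.0048 -0.0038 -1.    ] F [-0.2  0.3  0.1] op 1.002 q [-0.57  0.24  1.88 -0.    1.02  0.56]
shift tool units [-0.0188  0.0155  0.3198] mm [ -1.8  -4.7 -63.9]
turn units [ 0.0018 -0.0009  0.0033]
```

```bash
python3 -m pendant '[[[-0.0188,0.0155,0.1,0.0018,-0.0009,0.0033],[0,0,0.09,0,0,0],[0,0,0.05,0,0,0],[0,0,0,0,0,0]]]';python3 - <<'E'
from h import *
st(); delta([.4819,-.1766,.016],np.radians(24.8))
c=imaging.camera('wrist');cv2.imwrite('pics/w13.png',c['pixels'])
E
```

```text
time_s: 13.78
eef_pos: [0.4851, -0.1752, 0.0339]
eef_rot: [0.002, 0.976, 0.218, 0.002]
wrist_force: [0.5, 0.1, -0.7]
opening: 1.002
t 13.78 p [ 0.4851 -0.1752  0.0339] xhead 25.16 z [ 0.0049 -0.0027 -1.    ] F [ 0.5  0.1 -0.7] op 1.002 q [-0.58  0.32  1.89  0.    0.92  0.55]
shift tool units [-0.0178 -0.0007  0.0897] mm [ -3.2  -1.4 -17.9]
turn units [ 0.0014 -0.0011  0.002 ]
```

View pics/w13.png

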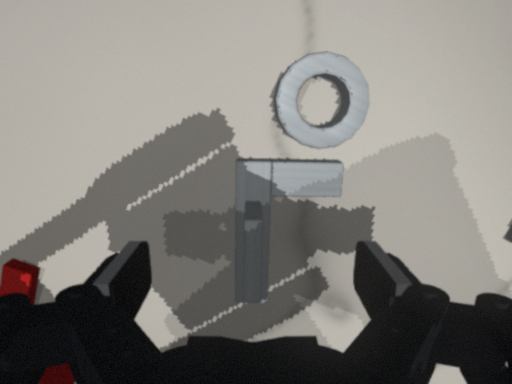

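```bash
python3 -m pendant '[[[-0.018,-0.001,0.05,0.0014,-0.0011,0.002],[0,0,0.025,0,0,0],[0,0,0.01,0,0,0],[0,0,0,0,0,0]]]';python3 - <<'E'
from h import *
st(); delta([.4819,-.1766,.016],np.radians(24.8))
c=imaging.camera('wrist');cv2.imwrite('pics/w14.png',c['pixels'])
E
```

```text
time_s: 14.32
eef_pos: [0.4827, -0.1775, 0.0174]
eef_rot: [0.001, 0.977, 0.214, 0.001]
wrist_force: [0.0, -0.1, 0.0]
opening: 1.0
t 14.32 p [ 0.4827 -0.1775  0.0174] xhead 24.77 z [ 0.0021 -0.0016 -1.    ] F [ 0.  -0.1  0. ] op 1.0 q [-0.58  0.35  1.89 -0.    0.89  0.56]
shift tool units [-0.002  -0.0058  0.007 ] mm [-0.8  0.9 -1.4]
turn units [ 0.0007 -0.0004 -0.0002]
```

View pics/w14.png

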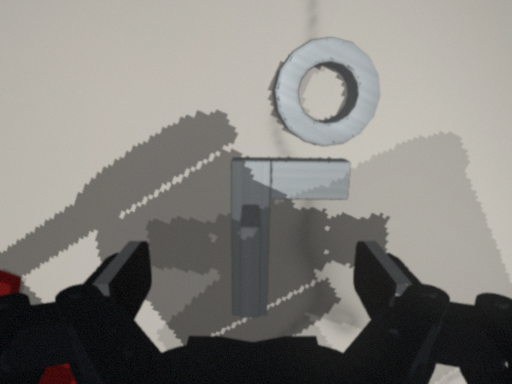

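```bash
python3 -m pendant '[[[-0.002,-0.006,0.006,0,0,0],[0,0,0,0,0,0],[0,0,0,0,0,0],[0,0,0,0,0,0],[0,0,0,0,0,0],[0,0,0,0,0,0],[0,0,0,0,0,0]]]' 1;python3 - <<'E'
from h import *
st()
c=imaging.camera('wrist');cv2.imwrite('pics/w15.png',c['pixels'])
E
```

```text
time_s: 15.25
eef_pos: [0.4824, -0.1768, 0.0169]
eef_rot: [0.002, 0.977, 0.215, 0.001]
wrist_force: [0.6, -0.2, 1.0]
opening: 0.078
t 15.25 p [ 0.4824 -0.1768  0.0169] xhead 24.78 z [ 0.0034 -0.0025 -1.    ] F [ 0.6 -0.2  1. ] op 0.078 q [-0.58  0.35  1.9  -0.    0.89  0.56]
```

View pics/w15.png

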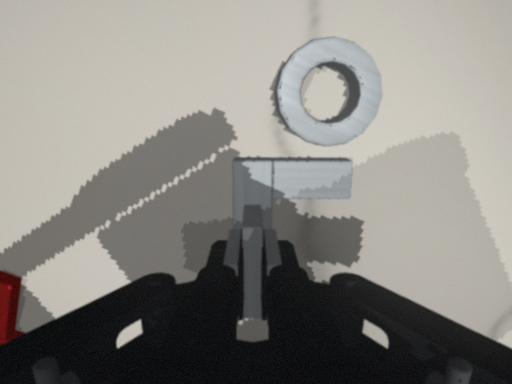

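```bash
python3 -m pendant '[[[0,0,-0.15,0,0,0],[0,0,-0.25,0,0,0],[0,0,-0.25,0,0,0],[-0.05,0,-0.25,0,0,0.028],[-0.05,0,0,0,0,0.056],[0,0,0,0,0,0.028],[0,0,0,0,0,0]]]';python3 - <<'E'
from h import *
st(); delta([.46,.08,.2],np.radians(4.7))
E
```

```text
time_s: 16.18
eef_pos: [0.4613, -0.1833, 0.2013]
eef_rot: [0.0, 0.999, 0.035, 0.0]
wrist_force: [0.2, 0.2, -1.3]
opening: 0.082
t 16.18 p [ 0.4613 -0.1833  0.2013] xhead 4.04 z [ 1.e-04 -7.e-04 -1.e+00] F [ 0.2  0.2 -1.3] op 0.082 q [-0.62  0.03  1.83 -0.    1.28  0.88]
shift tool units [ 0.0864 -1.3138  0.0058] mm [ -1.3 263.3  -1.3]
turn units [ 0.0002 -0.     -0.0036]
```

```bash
python3 -m pendant '[[[0.01,-0.15,0,0,0,-0.0036],[0.015,-0.25,0,0,0,0],[0.015,-0.26,0,0,0,0],[0.015,-0.26,0,0,0,0],[0.015,-0.26,0,0,0,0],[0.05,-0.26,0,0,0,0],[0.05,-0.25,0,0,0,0],[0.05,-0.25,0,0,0,0],[0.03,-0.15,0,0,0,0],[0,0,0,0,0,0]]]';python3 - <<'E'
from h import *
st(); delta([.515,.233,.184],np.radians(4.7))
E
```

```text
time_s: 17.42
eef_pos: [0.4712, 0.2508, 0.1964]
eef_rot: [0.0, 0.999, 0.052, -0.004]
wrist_force: [-0.7, -0.1, -1.9]
opening: 0.078
t 17.43 p [0.4712 0.2508 0.1964] xhead 5.92 z [-7.e-03 -4.e-04 -1.e+00] F [-0.7 -0.1 -1.9] op 0.078 q [0.27 0.13 1.74 0.   1.28 1.73]
shift tool units [0.209  0.1114 0.0607] mm [ 43.8 -17.8 -12.4]
turn units [-0.0001  0.0022  0.0068]
```

```bash
python3 -m pendant '[[[0.12,0.06,0.03,0,0.0022,0.0068],[0.09,0.05,0.02,0,0,0],[0,0,0,0,0,0],[0,0,0,0,0,0]]]';python3 - <<'E'
from h import *
st(); delta([.515,.233,.184],np.radians(4.7))
c=imaging.camera('wrist');a=c['pixels'];import pickle;pickle.dump(c,open('/tmp/w16.pkl','wb'))
cv2.imwrite('pics/w16.png',a)
E
```

```text
time_s: 17.92
eef_pos: [0.5149, 0.2302, 0.1842]
eef_rot: [0.001, 0.999, 0.043, -0.002]
wrist_force: [0.3, -0.8, -1.3]
opening: 0.081
t 17.93 p [0.5149 0.2302 0.1842] xhead 4.88 z [-0.0047 -0.0014 -1.    ] F [ 0.3 -0.8 -1.3] op 0.081 q [ 0.21  0.21  1.68 -0.    1.26  1.7 ]
shift tool units [ 0.0019 -0.0139  0.0012] mm [ 0.1  2.8 -0.2]
turn units [0.0003 0.0015 0.001 ]
```

View pics/w16.png

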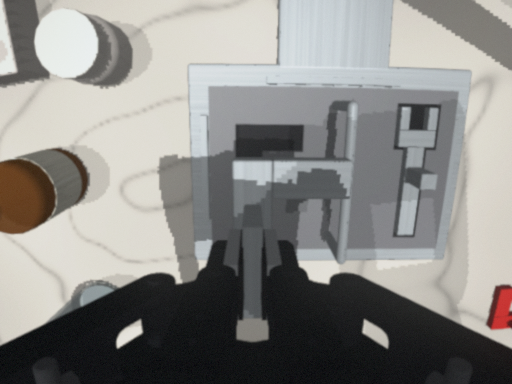

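```bash
python3 - <<'E'
from h import *
import pickle;c=pickle.load(open('/tmp/w16.pkl','rb'));a=c['pixels']
cv2.imwrite('pics/w17.png',cv2.resize(a[110:250,215:375],None,fx=5,fy=5,interpolation=cv2.INTER_CUBIC)[:600])
E
```

```text
(no output)
```

View pics/w17.png

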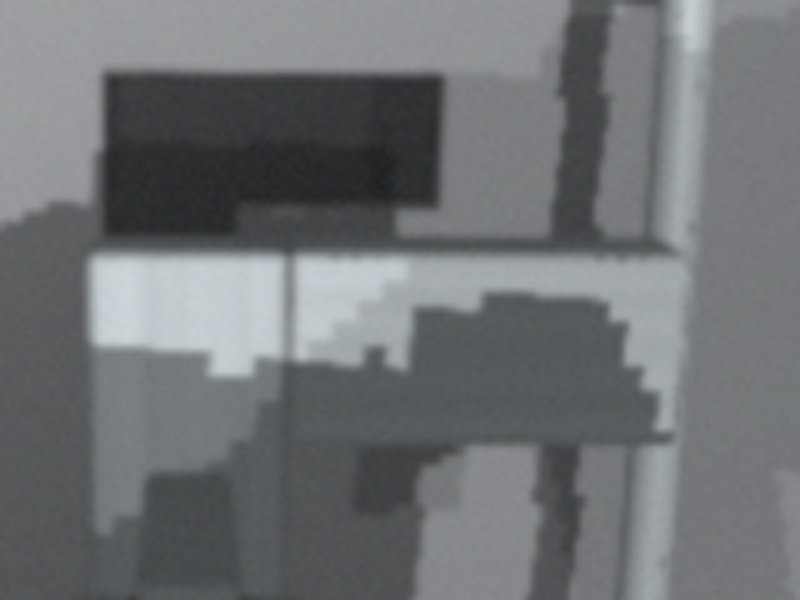

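```bash
python3 - <<'E'
from mk import *
C=carr(conv('/tmp/w16.pkl',[(105,73),(443,73),(440,207),(106,180)],.024,5,[215,110]),4.8)
B=carr(conv('/tmp/w16.pkl',[(90,254),(690,254),(672,440),(93,440),(93,560)],.1773,5,[215,110]),4.8)
print(np.round(C,1));print(np.round(B,1))
print(carr(np.array([[514.9,230.2]]),4.8))
E
```

```text
[[575.9 201.2]
 [576.1 142. ]
 [552.4 141.7]
 [557.1 201.2]]
[[571.3 195.4]
 [571.5 141.8]
 [554.1 142.2]
 [554.1 195.4]
 [542.4 195.5]]
[[532.35681276 186.30693467]]
```

```bash
python3 -m pendant '[[[0.006,-0.014,0.15,0,0.0015,0],[0,0,0.2,0,0,0],[0,0,0.16,0,0,0],[0,0,0,0,0,0],[0,0,0,0,0,0]]]';python3 - <<'E'
from h import *
st(); delta([.5162,.2332,.06],np.radians(4.8))
E
```

```text
time_s: 18.6
eef_pos: [0.5162, 0.234, 0.0838]
eef_rot: [-0.0, 0.999, 0.044, 0.003]
wrist_force: [1.1, -0.6, -0.3]
opening: 0.081
t 18.6 p [0.5162 0.234  0.0838] xhead 4.99 z [ 5.4e-03  4.0e-04 -1.0e+00] F [ 1.1 -0.6 -0.3] op 0.081 q [ 0.22  0.34  1.74 -0.    1.06  1.7 ]
shift tool units [-0.0012  0.0042  0.119 ] mm [ -0.   -0.8 -23.8]
turn units [ 0.     -0.0017  0.0011]
```

```bash
python3 -m pendant '[[[0.001,0.004,0.07,0,-0.0017,0.001],[0,0,0.04,0,0,0],[0,0,0,0,0,0],[0,0,0,0,0,0]]]';python3 - <<'E'
from h import *
st(); delta([.5162,.2332,.055],np.radians(4.8))
c=imaging.camera('wrist');a=c['pixels'];import pickle;pickle.dump(c,open('/tmp/w18.pkl','wb'))
cv2.imwrite('pics/w18.png',cv2.resize(a[110:250,215:375],None,fx=5,fy=5,interpolation=cv2.INTER_CUBIC)[:600])
E
```

```text
time_s: 19.1
eef_pos: [0.5188, 0.2338, 0.0637]
eef_rot: [-0.0, 0.999, 0.042, 0.002]
wrist_force: [-0.3, -0.0, -0.6]
opening: 0.081
t 19.1 p [0.5188 0.2338 0.0637] xhead 4.82 z [ 0.0049  0.0011 -1.    ] F [-0.3 -0.  -0.6] op 0.081 q [0.21 0.37 1.74 0.   1.02 1.7 ]
shift tool units [-0.0132  0.002   0.0433] mm [-2.6 -0.6 -8.7]
turn units [-0.0002 -0.0016  0.0001]
```

View pics/w18.png

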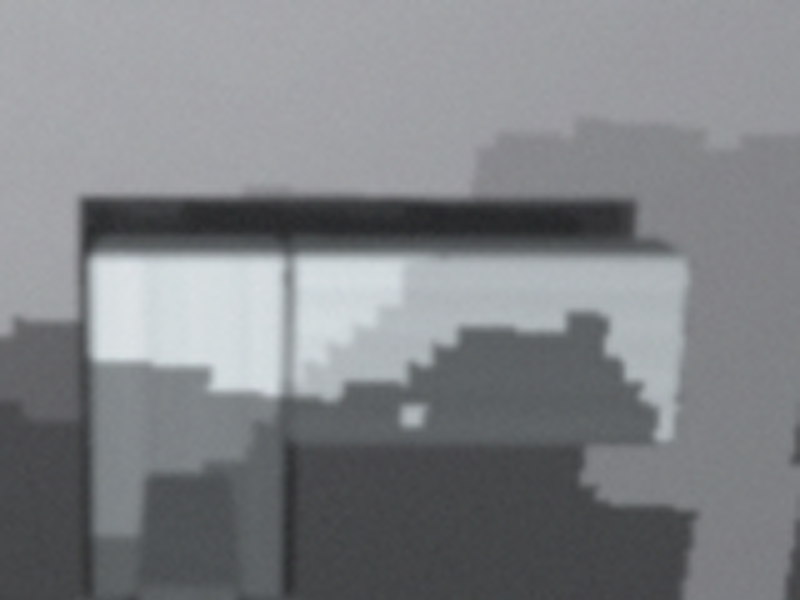

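```bash
python3 - <<'E'
from mk import *
C=carr(conv('/tmp/w18.pkl',[(81,200),(636,202),(83,500)],.024,5,[215,110]),4.8)
B=carr(conv('/tmp/w18.pkl',[(90,254),(690,254),(672,440),(93,560)],.0637-.0069,5,[215,110]),4.8)
print(np.round(C,1));print(np.round(B,1))
E
```

```text
[[575.8 201.5]
 [575.8 141.6]
 [542.  201.8]]
[[575.5 198.7]
 [575.6 145. ]
 [558.3 145.4]
 [546.6 198.8]]
```

```bash
python3 -m pendant '[[[-0.0135,0.003,0.04,0,-0.0016,0],[0,0,0.03,0,0,0],[0,0,0,0,0,0],[0,0,0,0,0,0]]]';python3 - <<'E'
from h import *
st(); delta([.5161,.2332,.0335],np.radians(4.8))
E
```

```text
time_s: 19.65
eef_pos: [0.5159, 0.2329, 0.0487]
eef_rot: [-0.0, 0.999, 0.042, -0.0]
wrist_force: [-0.8, -0.3, -0.9]
opening: 0.079
t 19.65 p [0.5159 0.2329 0.0487] xhead 4.82 z [-5.e-04  7.e-04 -1.e+00] F [-0.8 -0.3 -0.9] op 0.079 q [0.21 0.39 1.75 0.   1.   1.7 ]
shift tool units [ 0.001  -0.0012  0.0761] mm [  0.2   0.3 -15.2]
turn units [-0.0002  0.0001  0.0001]
```

```bash
python3 -m pendant '[[[0.001,-0.001,0.03,0,0,0],[0,0,0.025,0,0,0],[0,0,0.02,0,0,0],[0,0,0,0,0,0]]]';python3 - <<'E'
from h import *
st(); delta([.5161,.2332,.0335],np.radians(4.8))
c=imaging.camera('wrist');a=c['pixels']
cv2.imwrite('pics/w19.png',cv2.resize(a[110:270,215:375],None,fx=3.7,fy=3.7,interpolation=cv2.INTER_CUBIC)[:600])
E
```

```text
time_s: 20.15
eef_pos: [0.5165, 0.2333, 0.033]
eef_rot: [-0.0, 0.999, 0.042, 0.0]
wrist_force: [-0.1, 0.4, -0.3]
opening: 0.078
t 20.15 p [0.5165 0.2333 0.033 ] xhead 4.82 z [ 3.e-04  8.e-04 -1.e+00] F [-0.1  0.4 -0.3] op 0.078 q [0.21 0.42 1.75 0.   0.97 1.7 ]
shift tool units [-0.002   0.0003 -0.0026] mm [-0.4 -0.1  0.5]
turn units [-0.0003 -0.0001  0.0001]
```

View pics/w19.png

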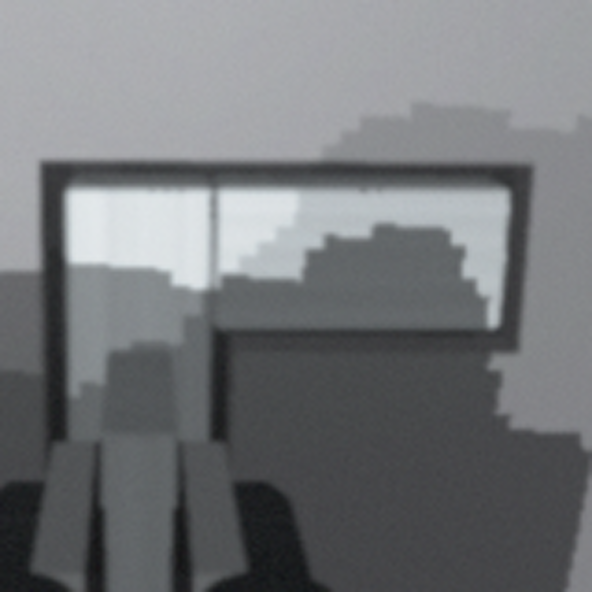

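```bash
python3 -m pendant '[[[0,0,0,0,0,0],[0,0,0,0,0,0],[0,0,0,0,0,0],[0,0,0,0,0,0],[0,0,0,0,0,0]]]' 0; python3 -m pendant '[[[0,0,-0.15,0,0,0],[0,0,-0.25,0,0,0],[0,0,-0.25,0,0,0],[0,0,-0.25,0,0,0],[0,0,-0.2,0,0,0],[0,0,0,0,0,0]]]'; python3 - <<'E'
from h import *
st()
c=imaging.camera('wrist');a=c['pixels'];cv2.imwrite('pics/w20.png',a)
c=imaging.camera('side');a=c['pixels']
cv2.imwrite('pics/s20.png',cv2.resize(a[60:280,120:340],None,fx=2.7,fy=2.7,interpolation=cv2.INTER_CUBIC)[:600])
E
```

```text
time_s: 20.82
eef_pos: [0.5169, 0.2333, 0.0336]
eef_rot: [-0.0, 0.999, 0.042, 0.001]
wrist_force: [0.4, 0.1, 0.6]
opening: 1.004
time_s: 21.58
eef_pos: [0.516, 0.2329, 0.2599]
eef_rot: [-0.0, 0.999, 0.042, -0.0]
wrist_force: [-0.4, 0.4, -0.4]
opening: 0.999
t 21.57 p [0.516  0.2329 0.2599] xhead 4.81 z [-5.e-04  6.e-04 -1.e+00] F [-0.4  0.4 -0.4] op 0.999 q [0.21 0.14 1.6  0.   1.41 1.7 ]
```

View pics/w20.png

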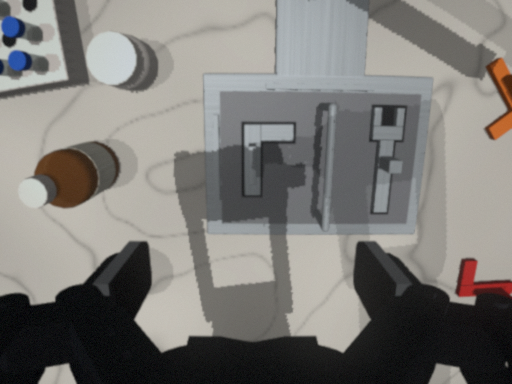

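View pics/s20.png

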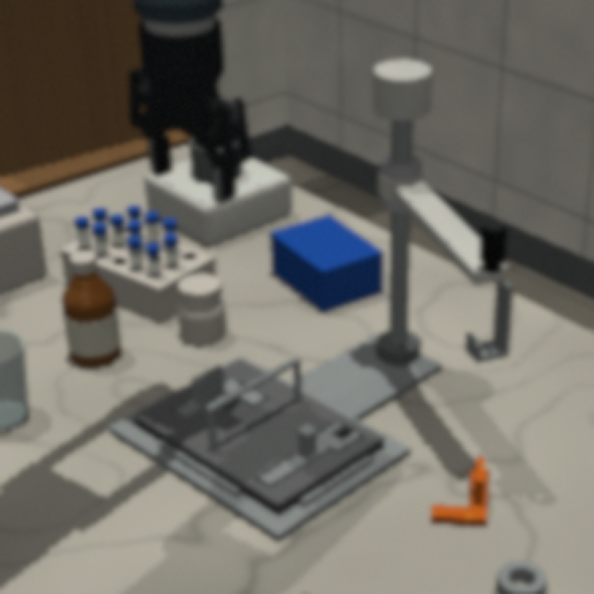

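```bash
python3 - <<'E'
from h import *
t=imaging.camera('top');s=imaging.camera('side')
g=t['pixels'].max(2).astype(int)
sub=g[135:172,265:305]
cv2.imwrite('pics/t21.png',cv2.resize(t['pixels'][130:175,260:310],None,fx=12,fy=12,interpolation=cv2.INTER_CUBIC))
cv2.imwrite('pics/s21.png',cv2.resize(s['pixels'][120:205,270:330],None,fx=7,fy=7,interpolation=cv2.INTER_CUBIC))
for z in(.243,.259,.275,.285):print(z,cast(t,[(284,151.5)],z))
E
```

```text
0.243 [[ 0.6623685  -0.03047924  0.243     ]]
0.259 [[ 0.65876741 -0.02923001  0.259     ]]
0.275 [[ 0.65516632 -0.02798078  0.275     ]]
0.285 [[ 0.65291563 -0.02720001  0.285     ]]
```

View pics/t21.png

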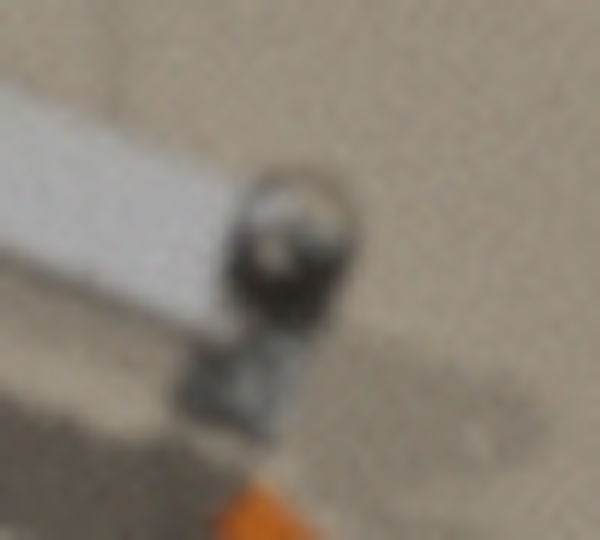

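View pics/s21.png

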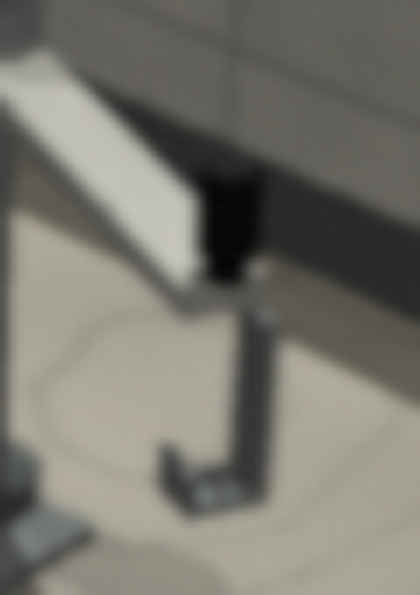

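```bash
python3 - <<'E'
from h import *
t=imaging.camera('top');s=imaging.camera('side')
A=np.array([740.7,177.2])
for z in(.275,.28,.285):
    p=cast(t,[(284.4,148.1)],z)[0]*1e3; d=p[:2]-A; print('top',z,p[:2],np.linalg.norm(d), np.degrees(np.arctan2(d[1],d[0]))-184.8+360)
for z in(.255,.259,.263):
    p=cast(s,[(303.1,152.6)],z)[0]*1e3; d=p[:2]-A; print('side',z,p[:2],np.linalg.norm(d))
print(proj(s,[[.65,-.022,.233],[.65,-.022,.259],[.65,-.022,.28],[.645,-.02,.28],[.655,-.025,.28]]))
print(proj(t,[[.7407,.1772,.35],[.7407,.1772,.01]]), proj(s,[[.7407,.1772,.35],[.7407,.1772,.01]]))
E
```

```text
top 0.275 [663.42477341 -28.87490615] 220.08709091655274 64.6446527094459
top 0.28 [662.25783116 -28.48001715] 220.13051425864137 64.32416779357573
top 0.285 [661.09088891 -28.08512816] 220.18082207702628 64.00381930982479
side 0.255 [661.07953266 -34.89137378] 226.54396847091738
side 0.259 [655.37450755 -39.88680868] 233.25334330584118
side 0.263 [649.66948245 -44.88224358] 240.01474546104487
[[295.76825791 160.06379629]
 [296.24769065 150.78749164]
 [296.64505999 143.13093945]
 [294.62763489 143.49103554]
 [298.95754133 142.9079747 ]]
[[194.57527392 104.67209992]
 [209.02006057 141.69052734]] [[267.5107985   85.21283768]
 [266.001905   190.80093606]]
```

```bash
python3 -m pendant '[[[0,0,-0.25,0,0,0],[0,0,-0.2,0,0,0],[0.05,0.15,0,0,0,0],[0.11,0.22,0,0,0,0],[0.11,0.22,0,0,0,0],[0.11,0.22,0,0,0,0],[0.11,0.22,0,0,0,0],[0.06,0.11,0,0,0,0],[0,0,0,0,0,0]]]';python3 - <<'E'
from h import *
st(); delta([.66,-.03,.35],np.radians(4.8))
E
```

```text
time_s: 23.0
eef_pos: [0.6433, 0.0089, 0.3314]
eef_rot: [0.0, 0.999, 0.043, -0.016]
wrist_force: [-1.2, 0.0, 0.2]
opening: 1.0
t 23.0 p [0.6433 0.0089 0.3314] xhead 4.96 z [-0.0317 -0.0015 -0.9995] F [-1.2  0.   0.2] op 1.0 q [-0.17  0.3   1.27 -0.01  1.61  1.32]
shift tool units [ 0.0634  0.2007 -0.0954] mm [ 16.7 -38.9  18.6]
turn units [-0.0004  0.0101  0.0009]
```

```bash
python3 -m pendant '[[[0.063,0.12,-0.095,0,0.01,0],[0,0.08,0,0,0,0],[0,0,0,0,0,0],[0,0,0,0,0,0]]]';python3 - <<'E'
from h import *
st()
c=imaging.camera('wrist');a=c['pixels'];import pickle;pickle.dump(c,open('/tmp/w22.pkl','wb'))
cv2.imwrite('pics/w22.png',a)
E
```

```text
time_s: 23.5
eef_pos: [0.6577, -0.0254, 0.3473]
eef_rot: [-0.002, 0.999, 0.046, -0.003]
wrist_force: [-0.2, -0.7, -0.2]
opening: 0.998
t 23.5 p [ 0.6577 -0.0254  0.3473] xhead 5.22 z [-0.0063  0.0047 -1.    ] F [-0.2 -0.7 -0.2] op 0.998 q [-0.22  0.31  1.22  0.    1.62  1.26]
```

View pics/w22.png

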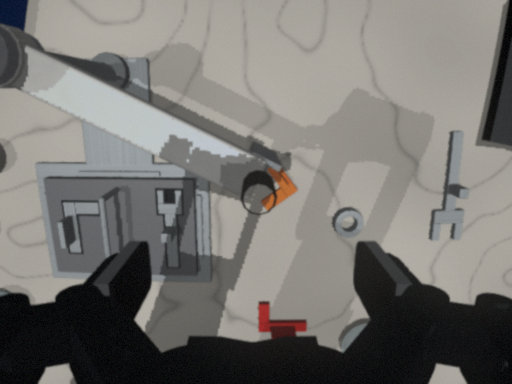

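```bash
python3 - <<'E'
from h import *
import pickle;c=pickle.load(open('/tmp/w22.pkl','rb'))
cv2.imwrite('pics/w23.png',cv2.resize(c['pixels'][150:230,215:315],None,fx=7,fy=7,interpolation=cv2.INTER_CUBIC))
E
```

```text
(no output)
```

View pics/w23.png

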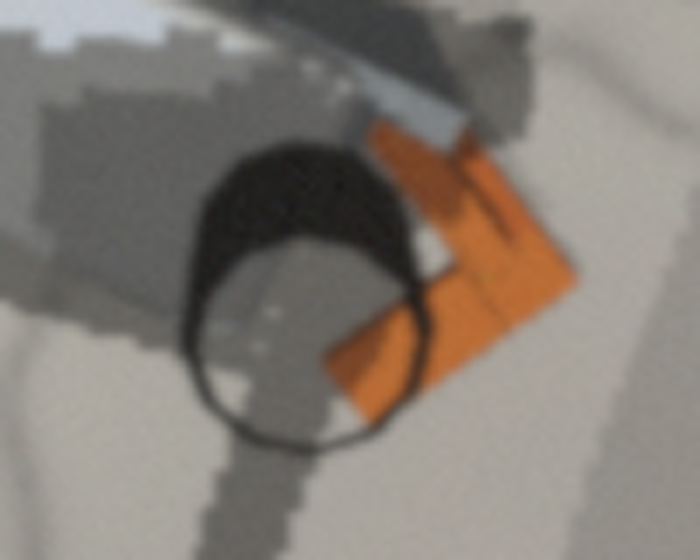

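```bash
python3 - <<'E'
from mk import *
A=np.array([740.7,177.2])
for z in(.275,.28,.285):
    P=conv('/tmp/w22.pkl',[(185,335),(432,335),(308.5,332)],z,7,[215,150]);d=P[2]-A
    print(z,np.round(P,1).tolist(),np.linalg.norm(P[0]-P[1]),np.linalg.norm(d),(np.degrees(np.arctan2(d[1],d[0]))-184.8)%360)
P=conv('/tmp/w22.pkl',[(308,142+105)],.233,7,[215,150]);print(P)
E
```

```text
0.275 [[659.5, -17.1], [661.7, -40.2], [660.9, -28.6]] 23.1241961825448 220.74661125649445 64.00834688641714
0.28 [[661.0, -17.2], [663.1, -39.7], [662.4, -28.4]] 22.58758026636253 220.03740018588434 64.34217805985833
0.285 [[662.5, -17.3], [664.6, -39.2], [663.8, -28.2]] 22.05096435018028 219.3357070047904 64.67815666843359
[[658.45248404 -29.30741599]]
```

```bash
python3 - <<'E'
from h import *
st(); delta([.661,-.0287,.242],np.radians(4.8))
E
python3 -m pendant '[[[0.015,0.015,0.12,0.001,0.002,0.002],[0,0,0.15,0,0,0],[0,0,0.12,0,0,0],[0,0,0,0,0,0]]]';python3 - <<'E'
from h import *
st(); delta([.661,-.0287,.242],np.radians(4.8))
E
```

```text
t 23.55 p [ 0.6576 -0.0254  0.3471] xhead 5.23 z [-0.0067  0.0047 -1.    ] F [ 0.1  0.3 -0.1] op 0.999 q [-0.22  0.31  1.22  0.    1.62  1.26]
shift tool units [0.0185 0.0208 0.5251] mm [   3.4   -3.3 -105.1]
turn units [-0.0017  0.002   0.0024]
time_s: 24.05
eef_pos: [0.6596, -0.0236, 0.2667]
eef_rot: [-0.005, 0.999, 0.044, -0.001]
wrist_force: [-0.5, 0.7, -0.0]
opening: 0.998
t 24.05 p [ 0.6596 -0.0236  0.2667] xhead 5.08 z [-0.0017  0.0095 -1.    ] F [-0.5  0.7 -0. ] op 0.998 q [-0.22  0.34  1.33  0.01  1.47  1.26]
shift tool units [0.0048 0.0274 0.1234] mm [  1.4  -5.1 -24.7]
turn units [-0.0031  0.0003  0.0016]
```

```bash
python3 -m pendant '[[[0.005,0.027,0.06,-0.003,0,0.0016],[0,0,0.05,0,0,0],[0,0,0,0,0,0],[0,0,0,0,0,0]]]';python3 - <<'E'
from h import *
st(); delta([.661,-.0287,.242],np.radians(4.8))
c=imaging.camera('wrist');cv2.imwrite('pics/w24.png',c['pixels'])
E
```

```text
time_s: 24.55
eef_pos: [0.6624, -0.0286, 0.2464]
eef_rot: [0.001, 0.999, 0.042, 0.002]
wrist_force: [-0.9, -0.1, 0.8]
opening: 1.0
t 24.55 p [ 0.6624 -0.0286  0.2464] xhead 4.82 z [ 0.0032 -0.0014 -1.    ] F [-0.9 -0.1  0.8] op 1.0 q [-0.22  0.36  1.35 -0.    1.42  1.27]
shift tool units [-0.0069 -0.0001  0.0218] mm [-1.4 -0.1 -4.4]
turn units [ 0.0005 -0.001   0.0001]
```

View pics/w24.png

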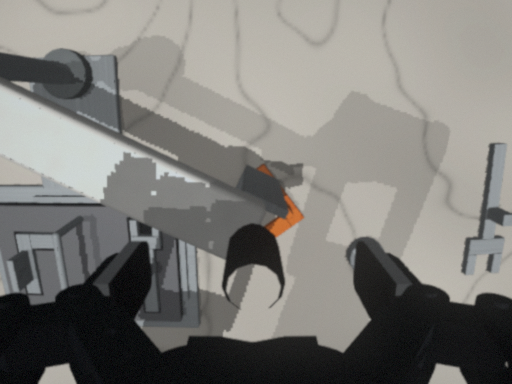

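```bash
python3 -m pendant '[[[-0.007,0,0.02,0.0005,-0.001,0],[0,0,0,0,0,0],[0,0,0,0,0,0]]]'; python3 -m pendant '[[[0,0,0,0,0,0],[0,0,0,0,0,0],[0,0,0,0,0,0],[0,0,0,0,0,0],[0,0,0,0,0,0]]]' 1; python3 - <<'E'
from h import *
st()
c=imaging.camera('side');cv2.imwrite('pics/s25.png',cv2.resize(c['pixels'][60:280,160:400],None,fx=2.5,fy=2.5,interpolation=cv2.INTER_CUBIC))
E
```

```text
time_s: 24.98
eef_pos: [0.6612, -0.0289, 0.2429]
eef_rot: [0.0, 0.999, 0.042, 0.0]
wrist_force: [0.4, -0.3, -0.2]
opening: 1.001
time_s: 25.6
eef_pos: [0.6614, -0.0291, 0.2435]
eef_rot: [0.0, 0.999, 0.042, 0.001]
wrist_force: [0.4, 0.7, 0.7]
opening: 0.261
t 25.6 p [ 0.6614 -0.0291  0.2435] xhead 4.8 z [ 1.7e-03 -6.0e-04 -1.0e+00] F [0.4 0.7 0.7] op 0.261 q [-0.22  0.36  1.36 -0.    1.42  1.26]
```

View pics/s25.png

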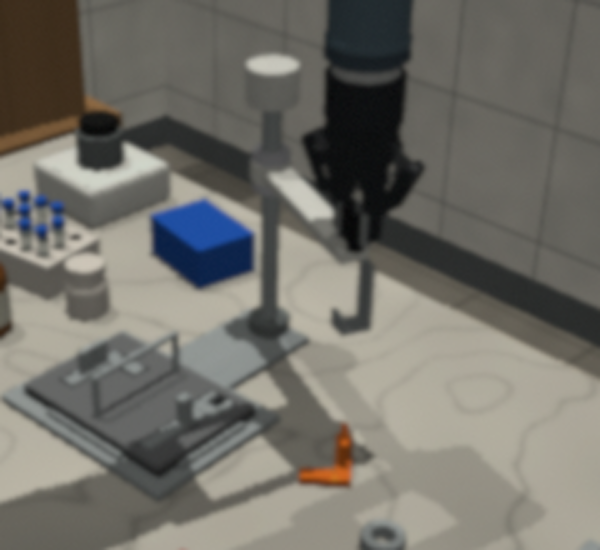

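```bash
cat > arc.py <<'E'
from h import *
import sys
A=np.array([740.7,177.2]);yaw=np.radians(4.8)
def phi():
    p,_,_=tool();d=p[:2]*1e3-A;return (np.degrees(np.arctan2(d[1],d[0]))-184.8)%360,np.linalg.norm(d)
def knob(f):
    t=np.radians(184.8+f);return A+220*np.array([np.cos(t),np.sin(t)])
if __name__=='__main__':
    st();print('phi,r',phi())
    p,R,_=tool();q=p.copy()
    for f in map(float,sys.argv[1:]):
        n=np.r_[knob(f)/1e3,p[2]];print(f,np.round(R.inv().apply(n-q)/.2,3));q=n
E
python3 arc.py 60 54 47 40 33 26 20 14 10 8
```

```text
t 25.65 p [ 0.6614 -0.0291  0.2434] xhead 4.8 z [ 1.7e-03 -6.0e-04 -1.0e+00] F [-0.1 -1.  -0. ] op 0.266 q [-0.22  0.36  1.36 -0.    1.42  1.26]
phi,r (np.float64(64.16960371325547), np.float64(221.0401318990182))
60.0 [-0.068 -0.042 -0.   ]
54.0 [-0.097 -0.063 -0.   ]
47.0 [-0.104 -0.085 -0.   ]
40.0 [-0.092 -0.097 -0.   ]
33.0 [-0.08  -0.108 -0.   ]
26.0 [-0.066 -0.117 -0.   ]
20.0 [-0.045 -0.106 -0.   ]
14.0 [-0.034 -0.11  -0.   ]
10.0 [-0.016 -0.075 -0.   ]
8.0 [-0.006 -0.038 -0.   ]
```

```bash
python3 -m pendant '[[[-0.068,-0.042,0,0,0,0],[-0.097,-0.063,0,0,0,0],[-0.104,-0.085,0,0,0,0],[0,0,0,0,0,0]]]'; python3 arc.py 47 40 33 26 20 14
```

```text
time_s: 26.15
eef_pos: [0.605, 0.001, 0.2439]
eef_rot: [0.003, 0.999, 0.039, 0.003]
wrist_force: [0.7, 0.1, 0.5]
opening: 0.266
t 26.15 p [0.605  0.001  0.2439] xhead 4.43 z [ 0.006  -0.0057 -1.    ] F [0.7 0.1 0.5] op 0.266 q [-0.19  0.23  1.52 -0.    1.38  1.3 ]
phi,r (np.float64(47.611271231721844), np.float64(222.4011464556535))
47.0 [-0.001 -0.017 -0.   ]
40.0 [-0.093 -0.097 -0.001]
33.0 [-0.081 -0.107 -0.001]
26.0 [-0.067 -0.116 -0.001]
20.0 [-0.046 -0.106 -0.001]
14.0 [-0.034 -0.11  -0.001]
```

```bash
python3 - <<'E'
from h import *
c=imaging.camera('side');cv2.imwrite('pics/s26.png',cv2.resize(c['pixels'][60:280,160:400],None,fx=2.5,fy=2.5,interpolation=cv2.INTER_CUBIC))
E
```

```text
(no output)
```

View pics/s26.png

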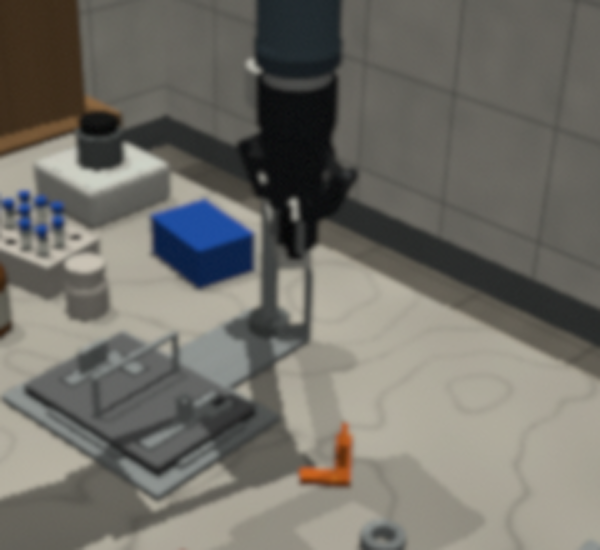

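```bash
python3 -m pendant '[[[-0.09,-0.11,0,0.001,-0.001,0],[-0.081,-0.107,0,0,0,0],[-0.067,-0.116,0,0,0,0],[0,0,0,0,0,0]]]'; python3 arc.py 26 20 14 11 8; python3 -c "
from h import *
delta([.5,.15,.2],np.radians(4.8))"
```

```text
time_s: 26.7
eef_pos: [0.5519, 0.0545, 0.2435]
eef_rot: [0.008, 0.999, 0.033, -0.002]
wrist_force: [1.2, -1.2, 1.0]
opening: 0.262
t 26.7 p [0.5519 0.0545 0.2435] xhead 3.83 z [-0.0041 -0.0167 -0.9999] F [ 1.2 -1.2  1. ] op 0.262 q [-0.11  0.13  1.64 -0.02  1.37  1.4 ]
phi,r (np.float64(28.229870219137865), np.float64(225.16914374336534))
26.0 [ 0.002 -0.05  -0.001]
20.0 [-0.047 -0.105 -0.001]
14.0 [-0.036 -0.11  -0.002]
11.0 [-0.013 -0.056 -0.001]
8.0 [-0.01  -0.057 -0.001]
shift tool units [-0.226  -0.4974  0.2103] mm [-51.9  95.5 -43.5]
turn units [ 0.0052  0.0017 -0.0054]
```

```bash
python3 -m pendant '[[[-0.01,-0.05,0,0.005,0.0017,-0.0054],[-0.047,-0.105,0,0,0,0],[-0.03,-0.1,0,0,0,0],[0,0,0,0,0,0]]]'; python3 arc.py 14 11 8; python3 - <<'E'
from h import *
delta([.5,.15,.2],np.radians(4.8))
c=imaging.camera('side');cv2.imwrite('pics/s27.png',cv2.resize(c['pixels'][60:280,160:400],None,fx=2.5,fy=2.5,interpolation=cv2.INTER_CUBIC))
c=imaging.camera('wrist');cv2.imwrite('pics/w27.png',c['pixels'])
E
```

```text
time_s: 27.2
eef_pos: [0.5298, 0.1006, 0.2426]
eef_rot: [0.003, 0.999, 0.04, -0.003]
wrist_force: [-1.8, -1.3, 1.1]
opening: 0.261
t 27.2 p [0.5298 0.1006 0.2426] xhead 4.58 z [-0.0067 -0.006  -1.    ] F [-1.8 -1.3  1.1] op 0.261 q [-0.03  0.1   1.68 -0.01  1.37  1.46]
phi,r (np.float64(15.1588148447089), np.float64(224.37886461678826))
14.0 [ 0.015 -0.027 -0.   ]
11.0 [-0.013 -0.056 -0.   ]
8.0 [-0.01  -0.057 -0.   ]
shift tool units [-0.1273 -0.2592  0.2125] mm [-29.8  49.4 -42.6]
turn units [ 0.0017  0.0023 -0.0012]
```

View pics/s27.png

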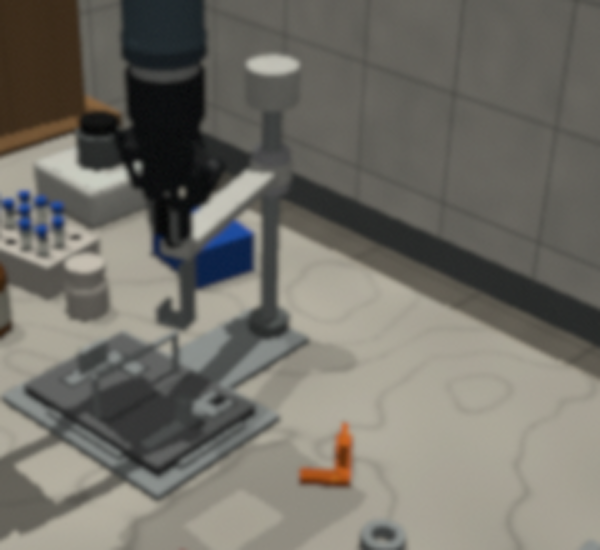

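View pics/w27.png

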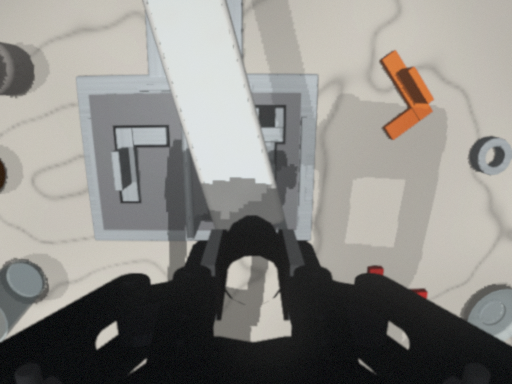

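```bash
cat >> arc.py <<'E'
    c=np.array([[np.cos(yaw),np.sin(yaw)],[-np.sin(yaw),np.cos(yaw)]])@(p[:2]*1e3)
    print('carrier-frame TCP offset from bail: x',round(c[0]-532.9,1),'y',round(c[1]-114.6,1))
E
python3 -m pendant '[[[-0.015,-0.07,0,0.0017,0.0023,-0.001],[-0.012,-0.07,0,0,0,0],[0,0,0,0,0,0],[0,0,0,0,0,0]]]'; python3 arc.py 8; python3 -c "
from h import *
delta([.5,.15,.2],np.radians(4.8))"
```

```text
time_s: 27.8
eef_pos: [0.522, 0.1248, 0.2419]
eef_rot: [0.002, 0.999, 0.039, -0.002]
wrist_force: [-4.3, -1.2, 2.5]
opening: 0.261
t 27.8 p [0.522  0.1248 0.2419] xhead 4.52 z [-0.004  -0.0038 -1.    ] F [-4.3 -1.2  2.5] op 0.261 q [ 0.02  0.09  1.69 -0.    1.37  1.51]
phi,r (np.float64(8.666068595429238), np.float64(224.88621053442716))
8.0 [ 0.022 -0.016 -0.   ]
carrier-frame TCP offset from bail: x -2.3 y -33.9
shift tool units [-0.0988 -0.1349  0.2095] mm [-22.   25.2 -41.9]
turn units [ 0.0011  0.0014 -0.0015]
```

```bash
python3 -m pendant '[[[0.008,-0.02,0.03,0.001,0.0014,-0.0015],[0,0,0.08,0,0,0],[0,0,0.08,0,0,0],[0,0,0,0,0,0]]]'; python3 arc.py 8; python3 - <<'E'
from h import *
delta([.5,.15,.2],np.radians(4.8))
c=imaging.camera('side');cv2.imwrite('pics/s28.png',cv2.resize(c['pixels'][60:280,160:400],None,fx=2.5,fy=2.5,interpolation=cv2.INTER_CUBIC))
E
```

```text
time_s: 28.3
eef_pos: [0.5209, 0.1275, 0.208]
eef_rot: [0.001, 0.999, 0.042, -0.003]
wrist_force: [-8.6, -1.8, 10.4]
opening: 0.258
t 28.3 p [0.5209 0.1275 0.208 ] xhead 4.86 z [-0.0051 -0.0015 -1.    ] F [-8.6 -1.8 10.4] op 0.258 q [ 0.02  0.12  1.72 -0.    1.3   1.51]
phi,r (np.float64(7.941012385435897), np.float64(225.31535032341318))
8.0 [ 0.026 -0.003 -0.   ]
carrier-frame TCP offset from bail: x -3.1 y -31.1
shift tool units [-0.0945 -0.121   0.0403] mm [-20.9  22.5  -8. ]
turn units [0.0003 0.0016 0.0003]
```

View pics/s28.png

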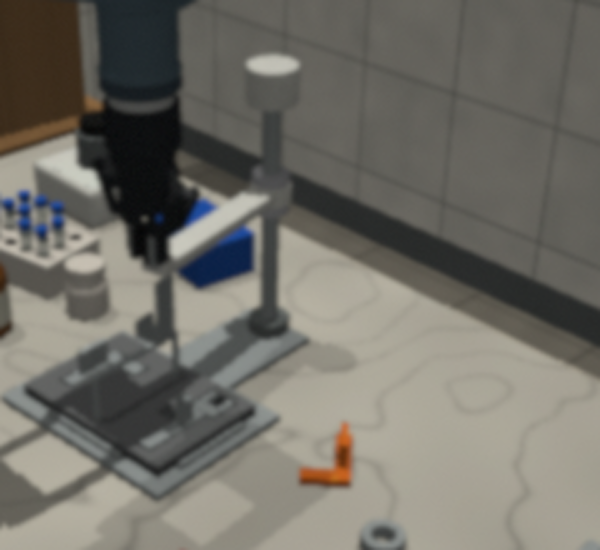

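```bash
python3 -m pendant '[[[-0.008,-0.003,0.08,0,0.001,0],[-0.004,0,0.08,0,0,0],[0,0,0.08,0,0,0],[0,0,0,0,0,0]]]'; python3 arc.py 8
```

```text
time_s: 28.85
eef_pos: [0.5209, 0.1273, 0.168]
eef_rot: [0.0, 0.999, 0.043, 0.002]
wrist_force: [-9.8, -0.8, 12.8]
opening: 0.262
t 28.85 p [0.5209 0.1273 0.168 ] xhead 4.96 z [ 4.5e-03 -7.0e-04 -1.0e+00] F [-9.8 -0.8 12.8] op 0.262 q [ 0.02  0.16  1.77 -0.    1.21  1.5 ]
phi,r (np.float64(7.995302456967352), np.float64(225.37363109925792))
8.0 [ 0.027 -0.004  0.   ]
carrier-frame TCP offset from bail: x -3.2 y -31.3
```

```bash
python3 -m pendant '[[[-0.015,0,0.07,0,-0.001,0],[-0.01,0,0.06,0,0,0],[0,0,0.03,0,0,0],[0,0,0,0,0,0]]]'; python3 arc.py 8; python3 - <<'E'
from h import *
c=imaging.camera('side');cv2.imwrite('pics/s29.png',cv2.resize(c['pixels'][110:260,160:310],None,fx=4,fy=4,interpolation=cv2.INTER_CUBIC))
c=imaging.camera('wrist');cv2.imwrite('pics/w29.png',c['pixels'])
E
```

```text
time_s: 29.35
eef_pos: [0.521, 0.1268, 0.1441]
eef_rot: [-0.0, 0.999, 0.044, 0.006]
wrist_force: [-10.9, -2.4, 13.3]
opening: 0.261
t 29.35 p [0.521  0.1268 0.1441] xhead 5.05 z [ 1.230e-02  9.000e-04 -9.999e-01] F [-10.9  -2.4  13.3] op 0.261 q [0.02 0.18 1.79 0.   1.15 1.5 ]
phi,r (np.float64(8.123021200148742), np.float64(225.36917793906167))
8.0 [ 0.026 -0.006  0.   ]
carrier-frame TCP offset from bail: x -3.1 y -31.8
```

View pics/s29.png

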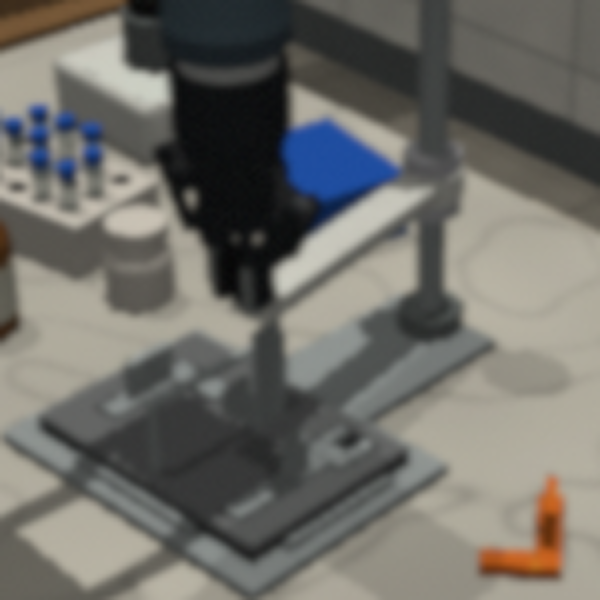

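View pics/w29.png

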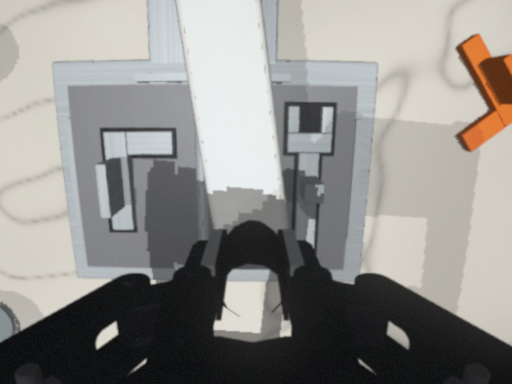

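```bash
python3 -m pendant '[[[-0.01,-0.003,0.05,0,-0.004,0],[-0.005,0,0.03,0,0,0],[0,0,0,0,0,0]]]'; python3 arc.py 8 6 4 2 0
```

```text
time_s: 29.82
eef_pos: [0.521, 0.1268, 0.134]
eef_rot: [-0.0, 0.999, 0.045, 0.003]
wrist_force: [-12.0, -1.9, 13.7]
opening: 0.264
t 29.82 p [0.521  0.1268 0.134 ] xhead 5.11 z [ 5.4e-03  4.0e-04 -1.0e+00] F [-12.   -1.9  13.7] op 0.264 q [0.02 0.2  1.79 0.   1.14 1.5 ]
phi,r (np.float64(8.12311146509444), np.float64(225.42430451702438))
8.0 [ 0.027 -0.006  0.   ]
6.0 [-0.004 -0.038 -0.   ]
4.0 [-0.003 -0.038 -0.   ]
2.0 [-0.002 -0.038 -0.   ]
0.0 [-0.    -0.038 -0.   ]
carrier-frame TCP offset from bail: x -3.1 y -31.9
```

```bash
python3 -m pendant '[[[-0.006,-0.045,0,0,-0.001,0],[-0.005,-0.045,0,0,0,0],[-0.003,-0.04,0,0,0,0],[0,0,0,0,0,0]]]'; python3 arc.py 0; python3 - <<'E'
from h import *
c=imaging.camera('side');cv2.imwrite('pics/s30.png',cv2.resize(c['pixels'][110:260,160:310],None,fx=4,fy=4,interpolation=cv2.INTER_CUBIC))
E
```

```text
time_s: 30.32
eef_pos: [0.5175, 0.1504, 0.14]
eef_rot: [0.001, 0.999, 0.043, 0.002]
wrist_force: [-10.9, -3.3, 13.7]
opening: 0.263
t 30.32 p [0.5175 0.1504 0.14  ] xhead 4.88 z [ 0.0037 -0.0018 -1.    ] F [-10.9  -3.3  13.7] op 0.263 q [ 0.06  0.2   1.78 -0.    1.16  1.55]
phi,r (np.float64(2.0369250879301717), np.float64(224.80130837147328))
0.0 [ 0.023 -0.04  -0.   ]
carrier-frame TCP offset from bail: x -4.6 y -8.0
```

View pics/s30.png

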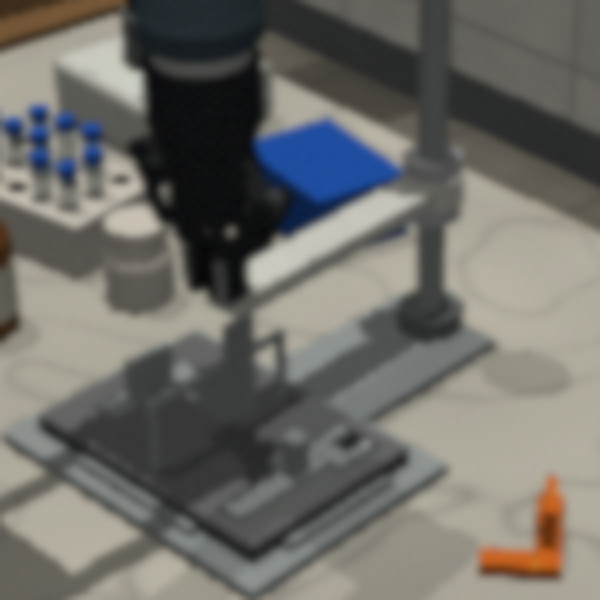

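```bash
python3 -m pendant '[[[-0.002,-0.025,0.01,0,-0.001,0],[0,-0.022,0.01,0,0,0],[0,0,0.006,0,0,0],[0,0,0.006,0,0,0]]]'; python3 arc.py 0; python3 - <<'E'
from h import *
for n in('top','wrist','side'):
    c=imaging.camera(n);cv2.imwrite(f'pics/{n}31.png',c['pixels'] if n=='wrist' else cv2.resize(c['pixels'][110:260,160:310],None,fx=4,fy=4,interpolation=cv2.INTER_CUBIC))
E
```

```text
time_s: 30.88
eef_pos: [0.5171, 0.1586, 0.1398]
eef_rot: [0.001, 0.999, 0.041, 0.0]
wrist_force: [-10.1, -1.4, 14.8]
opening: 0.265
t 30.88 p [0.5171 0.1586 0.1398] xhead 4.73 z [ 4.0e-04 -2.1e-03 -1.0e+00] F [-10.1  -1.4  14.8] op 0.265 q [ 0.08  0.21  1.77 -0.    1.16  1.57]
phi,r (np.float64(359.95834038940865), np.float64(224.41258919032944))
0.0 [0.022 0.001 0.   ]
carrier-frame TCP offset from bail: x -4.4 y 0.2
```

View pics/wrist31.png

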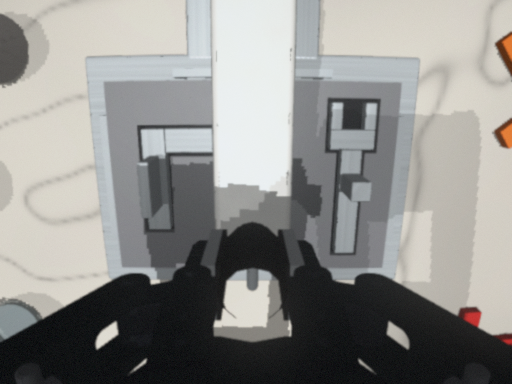

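View pics/side31.png

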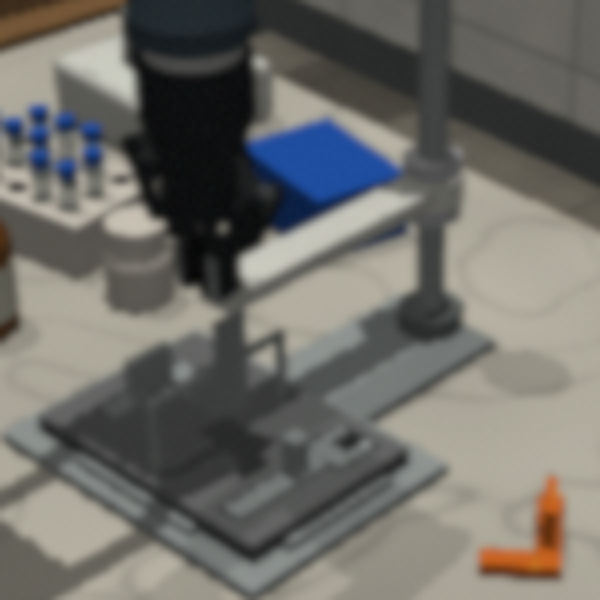

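```bash
python3 -m pendant '[[[-0.004,0,-0.06,0,0,0],[0,0,-0.06,0,0,0],[0,0,-0.05,0,0,0],[0,0,0,0,0,0]]]'; python3 arc.py 0
```

```text
time_s: 31.52
eef_pos: [0.5172, 0.1578, 0.1783]
eef_rot: [0.0, 0.999, 0.04, 0.0]
wrist_force: [-8.1, -1.2, 7.6]
opening: 0.262
t 31.52 p [0.5172 0.1578 0.1783] xhead 4.61 z [ 9.e-04 -8.e-04 -1.e+00] F [-8.1 -1.2  7.6] op 0.262 q [ 0.08  0.16  1.75 -0.    1.24  1.57]
phi,r (np.float64(0.14821567162709925), np.float64(224.36151666140614))
0.0 [ 0.022 -0.003  0.   ]
carrier-frame TCP offset from bail: x -4.3 y -0.6
```

```bash
python3 -m pendant '[[[0,0,-0.06,0,0,0],[0,0,-0.06,0,0,0],[0,0,-0.06,0,0,0],[0,0,0,0,0,0]]]'; python3 arc.py 0; python3 - <<'E'
from h import *
for n in('wrist','side'):
    c=imaging.camera(n);cv2.imwrite(f'pics/{n}32.png',c['pixels'] if n=='wrist' else cv2.resize(c['pixels'][80:260,150:330],None,fx=3.3,fy=3.3,interpolation=cv2.INTER_CUBIC))
E
```

```text
time_s: 32.02
eef_pos: [0.5173, 0.1576, 0.218]
eef_rot: [0.0, 0.999, 0.04, 0.0]
wrist_force: [-6.9, -0.8, 6.5]
opening: 0.264
t 32.02 p [0.5173 0.1576 0.218 ] xhead 4.59 z [ 2.e-04 -2.e-04 -1.e+00] F [-6.9 -0.8  6.5] op 0.264 q [ 0.08  0.12  1.71 -0.    1.32  1.57]
phi,r (np.float64(0.21803358844863396), np.float64(224.30367276879002))
0.0 [ 0.021 -0.004  0.   ]
carrier-frame TCP offset from bail: x -4.3 y -0.9
```

View pics/wrist32.png

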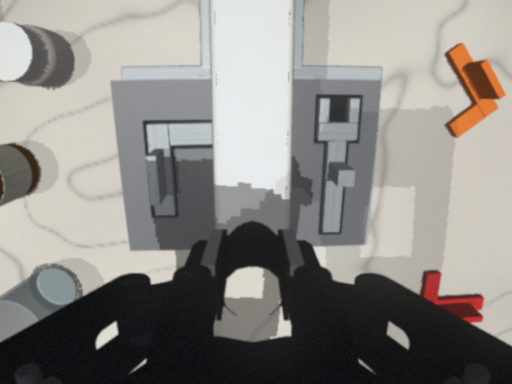

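View pics/side32.png

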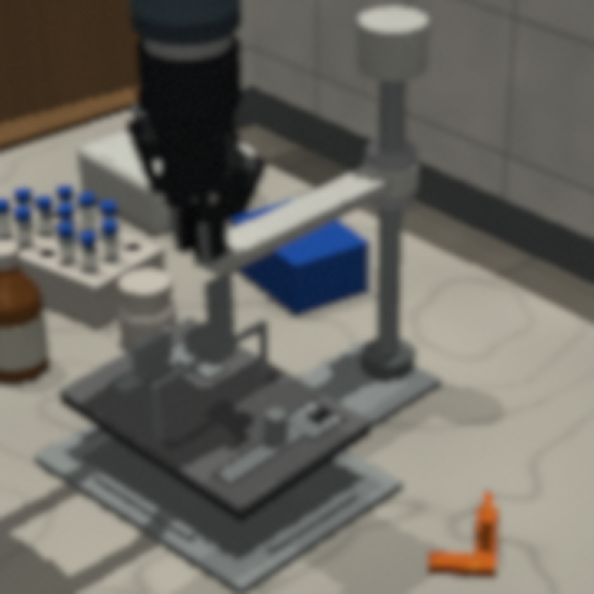

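Lifting beautifully, both parts seated. On to the top.

```bash
python3 -m pendant '[[[0,0,-0.05,0,0,0],[0,0,-0.05,0,0,0],[0,0,-0.03,0,0,0],[0,0,0,0,0,0],[0,0,0,0,0,0]]]'; python3 arc.py 0
```

```text
time_s: 32.75
eef_pos: [0.5185, 0.1577, 0.2433]
eef_rot: [-0.0, 0.999, 0.04, 0.001]
wrist_force: [3.2, -0.1, -7.0]
opening: 0.263
t 32.75 p [0.5185 0.1577 0.2433] xhead 4.61 z [ 1.9e-03  5.0e-04 -1.0e+00] F [ 3.2 -0.1 -7. ] op 0.263 q [0.08 0.1  1.68 0.   1.37 1.57]
phi,r (np.float64(0.22329847810726733), np.float64(223.05741353922545))
0.0 [ 0.015 -0.004  0.   ]
carrier-frame TCP offset from bail: x -3.0 y -0.9
```

```bash
python3 -m pendant '[[[0,0,0.01,0,0,0],[0,0,0,0,0,0],[0,0,0,0,0,0],[0,0,0,0,0,0]]]'; python3 -m pendant '[[[0,0,0,0,0,0],[0,0,0,0,0,0],[0,0,0,0,0,0],[0,0,0,0,0,0],[0,0,0,0,0,0],[0,0,0,0,0,0]]]' 0; python3 - <<'E'
from h import *
st()
c=imaging.camera('wrist');cv2.imwrite('pics/wrist33.png',c['pixels'])
E
```

```text
time_s: 33.25
eef_pos: [0.5183, 0.1577, 0.2416]
eef_rot: [-0.0, 0.999, 0.04, 0.001]
wrist_force: [0.5, -0.7, -3.9]
opening: 0.26
time_s: 34.0
eef_pos: [0.5198, 0.158, 0.2442]
eef_rot: [-0.0, 0.999, 0.041, 0.003]
wrist_force: [0.1, 1.2, 0.1]
opening: 0.995
t 34.0 p [0.5198 0.158  0.2442] xhead 4.65 z [ 6.6e-03  9.0e-04 -1.0e+00] F [0.1 1.2 0.1] op 0.995 q [0.08 0.09 1.68 0.   1.36 1.57]
```

View pics/wrist33.png

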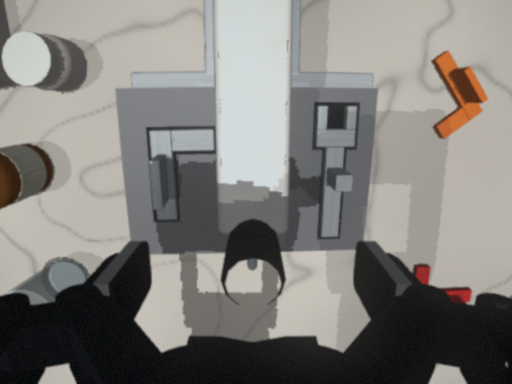

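```bash
python3 -m pendant '[[[0,0,-0.08,0,0,0],[0,0,-0.15,0,0,0],[0,0,-0.2,0,0,0],[0,0,-0.2,0,0,0],[0,0,-0.1,0,0,0],[0,0,0,0,0,0]]]'; python3 -m pendant '[[[-0.2,0,0,0,0,0],[-0.25,0,0,0,0,0],[-0.25,0,0,0,0,0],[0,0,0,0,0,0],[0,0,0,0,0,0],[0,0,0,0,0,0],[0,0,0,0,0,0],[0,0,0,0,0,0]]]'; python3 - <<'E'
from h import *
st()
for n in('top','side','wrist'):
    c=imaging.camera(n);cv2.imwrite(f'pics/{n}34.png',c['pixels'] if n=='wrist' else cv2.resize(c['pixels'][80:260,150:330],None,fx=3.3,fy=3.3,interpolation=cv2.INTER_CUBIC))
E
```

```text
time_s: 34.8
eef_pos: [0.5188, 0.1579, 0.4005]
eef_rot: [-0.0, 0.999, 0.041, 0.005]
wrist_force: [-0.5, -1.2, -0.9]
opening: 1.004
time_s: 35.8
eef_pos: [0.3764, 0.1459, 0.3943]
eef_rot: [-0.0, 0.999, 0.04, 0.002]
wrist_force: [0.0, 0.5, -0.1]
opening: 0.998
t 35.8 p [0.3764 0.1459 0.3943] xhead 4.6 z [ 3.8e-03  6.0e-04 -1.0e+00] F [ 0.   0.5 -0.1] op 0.998 q [ 0.07 -0.32  1.75  0.    1.7   1.56]
```

View pics/side34.png

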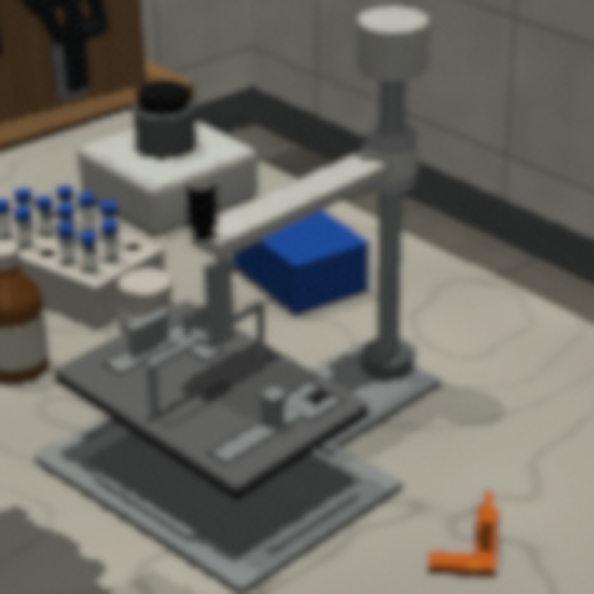

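View pics/wrist34.png

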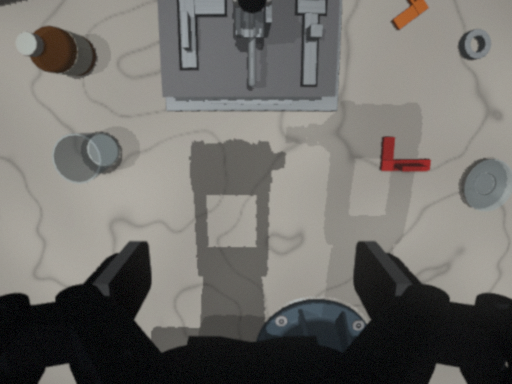

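```bash
python3 -m pendant '[[[0,0,0,0,0,0],[0,0,0,0,0,0],[0,0,0,0,0,0],[0,0,0,0,0,0],[0,0,0,0,0,0],[0,0,0,0,0,0],[0,0,0,0,0,0],[0,0,0,0,0,0],[0,0,0,0,0,0],[0,0,0,0,0,0],[0,0,0,0,0,0],[0,0,0,0,0,0]]]' >/dev/null; python3 - <<'E'
from h import *
a=imaging.camera('side');b=[imaging.camera('side') for _ in range(8)][-1]
d=cv2.absdiff(cv2.GaussianBlur(a['pixels'],(5,5),0),cv2.GaussianBlur(b['pixels'],(5,5),0))[80:260,150:330];print('max diff',d.max(),d.mean())
old=cv2.imread('pics/side34.png');new=cv2.resize(b['pixels'][80:260,150:330],None,fx=3.3,fy=3.3,interpolation=cv2.INTER_CUBIC)
dd=cv2.GaussianBlur(cv2.absdiff(old,new),(9,9),0)[200:];print('vs 2s ago',dd.max(),dd.mean())
print(proj(b,[[.5214,.1588,.259],[.5214,.1588,.244]]))
st()
E
```

```text
max diff 3 0.15613168724279836
vs 2s ago 12 0.39711127063072915
[[209.72024501 142.35972212]
 [210.02180192 147.6162607 ]]
t 37.9 p [0.3761 0.1459 0.3945] xhead 4.6 z [ 4.4e-03  7.0e-04 -1.0e+00] F [ 0.6 -0.3  0.2] op 0.997 q [ 0.07 -0.32  1.75  0.    1.7   1.56]
```

```bash
python3 -c "
from bench import ctrl
print(ctrl.hand_in())"
```

```text
the job is handed in; nothing more can be done
None
```

The job is done and handed in at about 38 s of the 72 s allowed; `hand_in` gave no verdict, so the result rests on my own checks below.

- **Parts:** I seated the short key and the bracket in their cut-outs while the carrier was docked. I centred each one using wrist-camera measurements taken just above the tray.
- **Lift:** I took the jib by its knob, swung it to about 0.14 rad and pulled it down to about 0.108 m. I then swung the hook in under the middle of the bail and held the knob while the spring raised the carrier. I let go at the top and moved the arm clear.

Last checks:
- **Hang:** the side and wrist pictures show the carrier hanging level on the hook above the dock, with both parts in their cut-outs.
- **Stillness:** two side pictures about 0.4 s apart were the same to within image noise.
- **Clear of the scene:** the wrist force was near zero with the arm away, and the bystanders still in view had not visibly moved. The longer key was last seen in place during the bracket pick-up and knob approach.

Three things disagreed:
- **Cameras:** the top and wrist cameras differed by up to about 5 mm on part positions. I used the wrist camera.
- **Knob radius:** it read about 4 mm larger than the 220 mm given while swinging. This was either slip in the pads or an error in the column estimate, and it caused about 10 N of sideways load while I pulled down.
- **Knob height:** in the last side picture the knob sat about 2 pixels lower than expected for fully up. An offset of about the same size was there before the jib was moved, so I took it as camera bias.

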